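Load the poured culture dishes into the carousel drying cabinet

ROBOT

A 6-joint arm with a two-finger parallel gripper is mounted at the origin on a cart in front of the work surface, level with it; the furniture and walls round the work are solid. World frame = base frame: x ahead of the robot, y to its left, z up, the work surface at z = 0. Lengths are in mm, angles in degrees, forces in N, time in s.
With the tool pointing down it reaches from about 350 to 850 mm from the base axis. Payload 8.1 kg.
Tool frame: the origin (TCP) lies midway between the tips of the shut fingers; the grasp point (between the pads) lies 19 mm behind it; z points along the fingers, y is the line along which they close (so a half turn about z gives the same grasp; the last joint's range is limited). The gripper opens to 85 mm and grips with 20 to 120 N. Pads are 22 mm wide; open, the fingers measure 114 mm over their backs; the gripper's body (76 mm by 85 mm) begins 54 mm behind the grasp point. The pads swing forward as they close: fully open they stand 13 mm farther back than shut.
Start: joints at [62.2, 7.471, 85.268, -0, 87.261, -4.893], TCP at [233.52, 552.697, 231.292] pointing down, gripper open.
Joint ranges: [-169.43, 169.43], [-51.17, 129.36], [1.28, 143.12], [-76.62, 256.62], [0, 156.53], [-152.29, 152.29]. Speed limits (degrees/s): [136.94, 136.94, 159.86, 180, 180, 180].

INTERFACE

Orientations are given as [roll, pitch, yaw] about the fixed x, y, z axes, in that order (R = Rz(yaw) Ry(pitch) Rx(roll)).
In Python, from bench import r gives the robot as it stands.
- The arm moves only by the tool apply_moves, never from a script. Its argument "steps" is a list of rows, each a list of 7 numbers: the opening, from -1 (shut) to 1 (fully open), then the shift along the tool's x, y, z in mm, then the turn, a rotation vector about the tool's x, y, z in units of 5 degrees (1.0 is 5 degrees). A call has exactly 8 rows; each row shifts and turns the commanded pose from where the row before left it, along the tool's axes as they then stand; what a row does not reach is not made up. A row lasts 1/10 s, in which the tool goes at most 50 mm and 8.59 degrees, less where a joint would pass 70% of its speed; a pose out of reach is approached as far as the arm can. A call is refused whole if a number of a shift passes 50 or a number of a turn 1, either way. A call with a gripper value outside its range is refused whole. The fingers move at their own pace and stop on an object; "squeeze" is the grip in N (left out, the last holds). Time passes only in rows, so rows that do not move let the fingers close, or fill a call up. It gives the time, the measured TCP pose, the force, the opening and the grip force at its end, in the units of the state.
- r.sense(): the state, without advancing time (a new reading comes with each control period).
- r.snapshot(name): name is "side" or "top"; returns a dict with "color" (400x640x3 uint8, blue, green, red), "depth" (400x640 float32, mm along the optical axis (not along the pixel's ray), 0 where there is no reading), "mtx" (3x3 intrinsics, pixels), "T" (4x4, takes a point from camera to world coordinates). Camera axes: x right, y down, z forward; pixel columns grow to the right and rows downward; lengths in mm; the calibration is good to about 2 mm. A picture is of the moment at which its call begins.
- r.hand_in(): hands the job in; it is judged then, once.
The state is a dict: "time": time; "joint_pos": joint angles; "qd": joint speeds; "joint_efforts": joint torques, N m; "tool_pos": TCP position; "tcp_rot": TCP orientation; "ft_force": force on the tool from outside, world axes, zero at the start; "wrist_torque": the same for the moment, N m; "finger_gap": finger opening in mm; "grip_force": force on a finger pad.
Only numpy, scipy, OpenCV 4.12 (cv2) and the standard library are available. Lean on these libraries where they do the work, as an engineer would, in place of code of your own. Each camera call takes 0.05 s, during which the arm holds its last target. There are 200 camera calls.

TASK

Put every green culture dish that stands on the bench into the drying cabinet to dry: set each on the loading ledge, push it in through the flap right home into a free bay of the carousel, so that the flap falls shut behind it, and turn the knob to bring the next free bay to the gate; one dish to a bay, flat and right way up. When all are in, park the carousel: turn it until the black blank block stands behind the shut flap, clicked into its detent. Leave the other things on the bench where they are.

Things in the scene. Friction and masses are not known exactly. Their poses are not given: they have to be found in the camera images.
- cabinet: drying cabinet, fixed; origin on the bench under the carousel's upright axis, x level, straight in through the gate from ledge to axis. White round plinth (radius 108 mm), a clear round shroud (inner radius 98 mm) and a clear fixed cover (radius 106 mm, top at z 90 mm): the only way in is the gate at the -x side. At x = 57 to 79 mm a small plunger block stands on the cover, to z 102 mm.
- ledge (a point): top of the loading ledge (z 35 mm), 165 mm before the axis: set a dish down here. The flat ledge runs from x = -216 to -101.5 mm in the cabinet frame, 78 mm wide, between guide rails 66 mm apart and 8 mm high, flared at the outer end. The rails leave no room for fingers beside a dish: hold it fore and aft (fingers in line along the cabinet's x). Axes as the cabinet's.
- gate (a point): middle of the gate's sill, the ledge's inner end (z 35 mm), 101.5 mm before the axis; the shut flap hangs 3 mm behind it; axes as the cabinet's. The opening is 72 mm wide, 45 mm high to the flap's axle (z 83 mm, radius 3 mm); the lintel above reaches z 89 mm and x = -103 mm. Closed fingertips leaning 30 to 45 degrees, tips ahead, can follow a dish 10 to 15 mm in under the axle.
- hub (a point): on the carousel's axis at its floor (z 22 mm, 13 mm below the ledge); axes as the cabinet's. White disc (radius 95 mm) with five open-ended bays round a hub of radius 27 mm, each 66 mm wide between walls 28 mm high. Once its rear edge has passed the sill, a dish drops flat into the bay, its centre 57 to 72 mm from the axis; one still lying on the sill jams flap and carousel.
- knob (a point): centre of the black bar knob on the carousel's axis above the cover (z 114.5 mm): a bar 64 mm long (x axis), 16 mm thick (y axis) and 26 mm high (z 101.5 to 127.5 mm) that turns with the carousel. Below it lies the five-lobed steel index cam, top at z 97.5 mm. A white dot marks the bar's -x end, which points to the blank bay.
- carousel (a joint): turn of carousel and knob, rad, growing counter-clockwise from above; no end stops, may turn either way. A spring detent holds it at each multiple of 1.2566 (a fifth of a turn); let go elsewhere, it clicks to the nearest. It takes about 0.12 N m to turn. At 0 the blank bay (bay 0) stands at the gate, at -k x 1.2566 bay k does; bays 1 to 4 take dishes.
- blank (a point): on the carousel's floor in the middle of bay 0, 60 mm from the axis; this bay is filled by a fixed black block, 64 mm wide and 56 mm high, that closes the gate from inside when it stands there
- park (a point): point of the cabinet 60 mm before the axis, towards the gate; point blank is here when the blank bay stands at the gate
- flap (a joint): the aluminium gate flap, 64 x 43 mm, 3 mm thick, 60 g, hanging from its axle to 3 mm above the sill: 0 = hanging shut, growing to 1.45 rad as it swings inward; it opens inward only and falls shut by itself
- beaker: glass beaker, 52 mm across, 67 mm high, a bystander; origin at the centre of its underside
- tape_roll: roll of tape, 69 mm across, 19 mm high, lying flat, a bystander; origin at the centre of its underside
- wash_bottle: white wash bottle with a red spout, 62 x 90 mm, 196 mm high, a bystander standing beyond the cabinet; origin at the centre of its underside
- dish_0: glass culture dish without lid, green agar inside, 60 mm across and 14 mm high, 35 g, flat bottom; origin at the centre of its underside, z up. Grasp it across its rim. It may be absent (None).
- dish_1: glass culture dish without lid, green agar inside, 60 mm across and 14 mm high, 35 g, flat bottom; origin at the centre of its underside, z up. Grasp it across its rim. It may be absent (None).
- dish_2: glass culture dish without lid, green agar inside, 60 mm across and 14 mm high, 35 g, flat bottom; origin at the centre of its underside, z up. Grasp it across its rim. It may be absent (None).
- dish_3: glass culture dish without lid, green agar inside, 60 mm across and 14 mm high, 35 g, flat bottom; origin at the centre of its underside, z up. Grasp it across its rim. It may be absent (None).
Things that resemble listed ones, but are neither listed nor needed, are in the scene too. Leave any purple or yellow look-alike of the dish_1 alone.

How it is judged:
By the outcome, as a careful person would: the job done as asked, in the order asked, and still so for the second after the job is handed in, with the robot touching nothing.
Of dish_0, dish_1, dish_2, dish_3 only 2 to 4 are there at a start; the rules pass over those that are not, and their reading is None.
At some moment in a run one of dish_0, dish_1, dish_2, dish_3 may be knocked a few centimetres aside while the robot is not near it.
Once in a run the grip may slacken for a moment while it holds something.
It also fails if it takes over 210 s, if anything falls off the work surface, if the arm or the gripper's body presses on something with over 40 N, if the wrist force passes 120 N, or if a joint passes its speed limit or range.

## Working session

There is one attempt and no reset: what is moved stays moved. The work goes in short steps, Python scripts to look and compute and a tool call to move; the robot and the scene stay as the last step left them, time stands still between calls to the robot, and variables do not carry over. Pictures are saved under pics/ and viewed, at most 14 in all, crops included, and the job is handed in when it is done.

Besides the shell and the picture viewer there is one more tool, called after "Emit:" as name(argument=value, ...), one argument or row to a line, values as JSON. apply_moves: Moves the arm, as the interface text tells. Its arguments: {"type":"object","properties":{"steps":{"type":"array"},"squeeze":{"type":"number"}},"required":["steps"]}

```bash
ls; mkdir -p pics; python3 - <<'E'
from bench import r
import cv2
for n in("top","side"):
    s=r.snapshot(n); cv2.imwrite(f"pics/{n}0.png",s["color"]); print(n,s["mtx"].round(1).tolist(),s["T"].round(3).tolist())
print(r.sense())
E
```

```text
pics
top [[478.8, 0.0, 320.0], [0.0, 478.8, 206.0], [0.0, 0.0, 1.0]] [[-0.009, -0.997, 0.074, 479.918], [-1.0, 0.008, -0.016, -49.813], [0.015, -0.074, -0.997, 1551.572], [0.0, 0.0, 0.0, 1.0]]
side [[451.5, 0.0, 321.5], [0.0, 451.5, 199.0], [0.0, 0.0, 1.0]] [[0.918, -0.171, 0.356, 71.473], [-0.395, -0.455, 0.798, -1275.323], [0.025, -0.874, -0.486, 831.008], [0.0, 0.0, 0.0, 1.0]]
{'time': 0.1, 'joint_pos': array([ 6.22008739e+01,  7.51018743e+00,  8.53248474e+01,  1.21480779e-03,
        8.72613484e+01, -4.89288847e+00]), 'qd': array([-0.01356663, -0.01581759, -0.10672146,  0.00856314,  0.02786326,
       -0.042487  ]), 'joint_efforts': array([ 1.17812539e-03, -5.70946097e+01, -5.01947236e+01, -1.32383402e-04,
        7.92938255e-03,  3.75811953e-05]), 'tool_pos': array([233.26905052, 552.25038127, 230.33819346]), 'tcp_rot': array([-1.79904071e+02, -9.42973515e-03,  1.57093695e+02]), 'ft_force': array([-0.42836757,  0.07255798,  0.75817774]), 'wrist_torque': array([ 0.01434481,  0.03490327, -0.05474923]), 'grip_force': 0.0, 'finger_gap': 85.39544660358388}
```

View pics/top0.png

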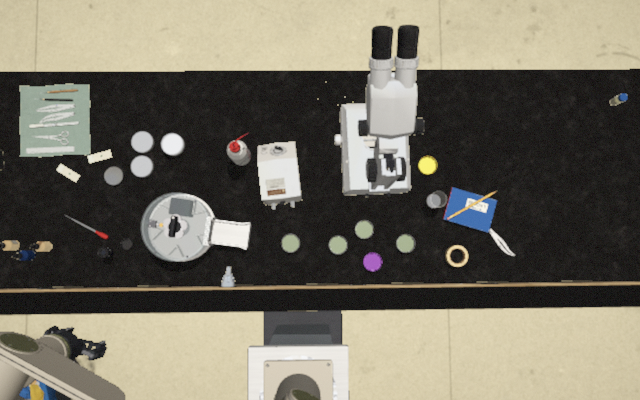

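View pics/side0.png

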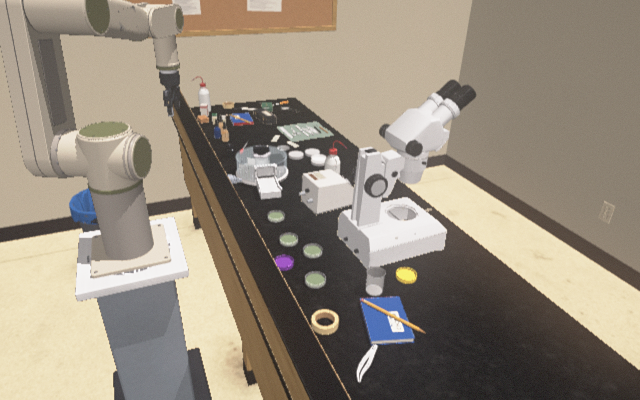

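The top view shows four green dishes, at about (291,243), (338,245), (364,229) and (405,243). The purple look-alike is at (373,262) and the yellow one at (428,165). The cabinet axis is near (177,228), with its ledge running right to (250,234). I'll measure these now.

```bash
cat > h.py <<'E'
import numpy as np, cv2
from bench import r
from scipy.spatial.transform import Rotation as R
def ray(s,u,v,z):
    K,T=s["mtx"],s["T"]; d=T[:3,:3]@np.array([(u-K[0,2])/K[0,0],(v-K[1,2])/K[1,1],1]); o=T[:3,3]
    return o+d*(z-o[2])/d[2]
def proj(s,p):
    T,K=s["T"],s["mtx"]; c=T[:3,:3].T@(np.asarray(p,float)-T[:3,3]); return (K@c/c[2])[:2]
def cloud(s):
    K,T=s["mtx"],s["T"]; v,u=np.indices(s["depth"].shape); d=s["depth"]
    return np.stack([(u-K[0,2])/K[0,0]*d,(v-K[1,2])/K[1,1]*d,d],-1)@T[:3,:3].T+T[:3,3]
def dishes(s,z=8):
    hsv=cv2.cvtColor(s["color"],cv2.COLOR_BGR2HSV)
    m=cv2.inRange(hsv,(32,25,60),(85,255,255))
    m=cv2.morphologyEx(m,cv2.MORPH_OPEN,np.ones((2,2),np.uint8))
    n,l,st,c=cv2.connectedComponentsWithStats(m)
    return [(st[i,4],c[i].round(1),ray(s,*c[i],z).round(1)) for i in range(1,n) if st[i,4]>40]
E
python3 - <<'E'
from h import *
s={n:r.snapshot(n) for n in("top","side")}
for n in s:
    print(n); [print(*a) for a in dishes(s[n])]
t=s["top"]; P=cloud(t)
cv2.imwrite("pics/cab0.png",cv2.resize(t["color"][180:300,130:290],None,fx=5,fy=5,interpolation=cv2.INTER_CUBIC))
c=s["side"]["color"]
cv2.imwrite("pics/cabs0.png",cv2.resize(c[130:220,215:335],None,fx=6,fy=6,interpolation=cv2.INTER_CUBIC))
z=P[...,2]; print(np.round(z[215:255:4,140:256:6]).astype(int))
E
```

```text
top
247 [364.7 230.3] [ 514.5 -218.3    8. ]
247 [406.1 243.9] [ 469.4 -351.1    8. ]
253 [291.1 244. ] [472.6  19.    8. ]
255 [338.6 245.4] [ 466.6 -133.5    8. ]
side
78 [268.4 106.4] [ 825.9 1218.7    8. ]
94 [276.3 216.5] [478.   17.5   8. ]
121 [289.1 239.8] [ 471.  -134.3    8. ]
136 [313.1 251.2] [ 519.3 -220.4    8. ]
185 [315.7 280. ] [ 473.4 -351.6    8. ]
[[  5  88  90  93  90  88  96  96  90  90  94  90  13   3  -1  -7  -3   0
   -2  -5]
 [ -3  88  84  92  93 127 121  88  92  90  91  89  80  -2   2  -3   4  -5
    3   2]
 [  6  86 100  93  95 130 110  92  91  91  94  88  34  34  36  48  41  41
   44   0]
 [ 92  89  96  96  98 127 109  99  93  93  91  85  15  34  37  32  38  32
   44   2]
 [ 89  93  93  85  97 128  98  96  87  88  85  94  35  35  32  34  35  34
   36   3]
 [  3  89  91  86  89 123  96  98  87  91  92  92  39  36  32  31  31  42
   32  -5]
 [ -1  91  93  89  85  91  92  84  88  88  86  92  33  33  35  35  43  36
   13   6]
 [ -1  91  88  93  93  94  86  92  95  96  89  88  41  42  31  32  36  30
   -2  -3]
 [ -3  94  93  91  91  90  87  90  97  88  85  19  -6   6   1   1  36  39
    0   0]
 [  4   7  94  95  90  97  85  92  86  94  53   2  -5  -1  -1  -3   0   0
    3   3]]
```

View pics/cab0.png

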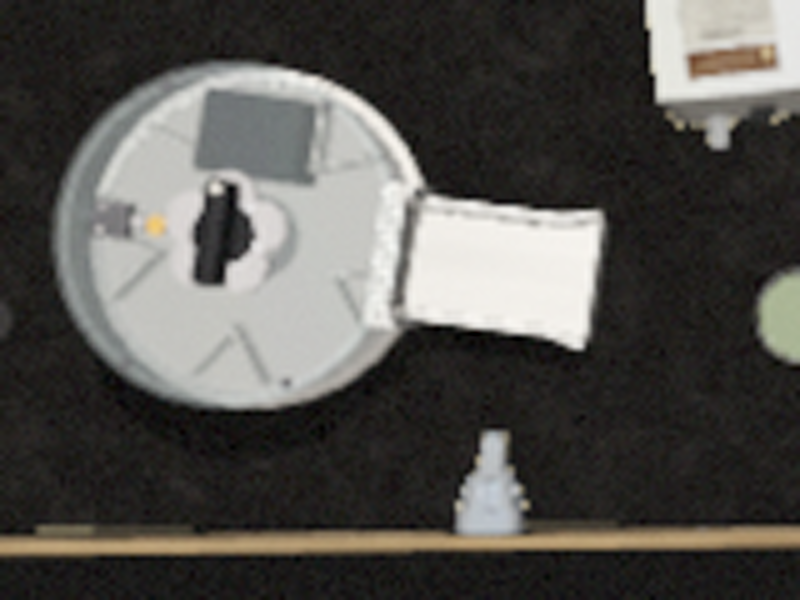

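View pics/cabs0.png

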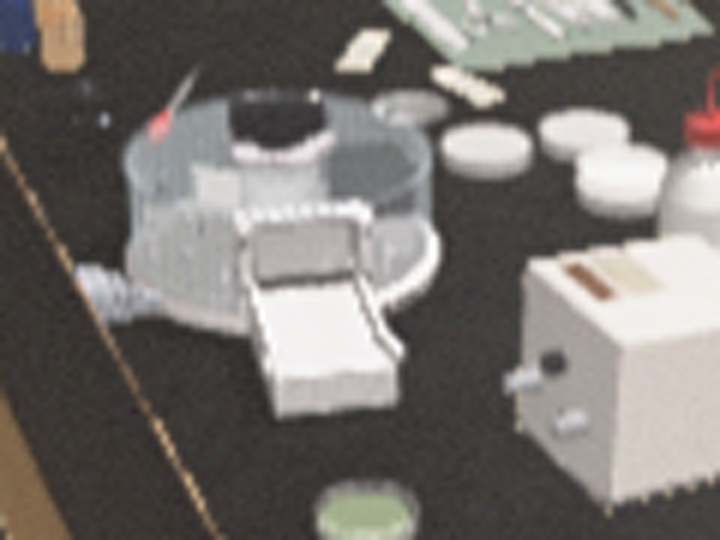

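The crops show the cabinet with the blank bay (dark block) towards world +x and the knob's dot at its +x end. The ledge points towards -y, and a gas tap stands near the bench edge beside it, about (228,277). Next I'll fit the cabinet pose by silhouette.

```bash
cat > fit.py <<'E'
from h import *
from scipy.optimize import minimize
t=r.snapshot("top"); sd=r.snapshot("side")
g=cv2.cvtColor(t["color"],cv2.COLOR_BGR2GRAY); S=4
roi=np.s_[185:270,133:255]
mask=cv2.resize((g>70).astype(np.uint8)[roi]*255,None,fx=S,fy=S,interpolation=cv2.INTER_LINEAR)>127
a=np.linspace(0,2*np.pi,60)
def sil(s,p,off,shape,parts):
    x,y,yaw=p[0],p[1],np.radians(p[2]); m=np.zeros(shape,np.uint8)
    c,q=np.cos(yaw),np.sin(yaw)
    for pts in parts:
        uv=np.array([proj(s,(x+c*X-q*Y,y+q*X+c*Y,Z)) for X,Y,Z in pts])
        uv=(uv-off+.5)*S-.5
        cv2.fillPoly(m,[cv2.convexHull((uv*16).round().astype(np.int32))],255,shift=4)
    return m>0
cyl=[(ra*np.cos(b),ra*np.sin(b),z) for b in a for ra,z in((108,0),(108,18),(106,90))]
box=[(X,Y,Z) for X in(-216,-100) for Y in(-39,39) for Z in(0,35,43)]
lint=[(-103,Y,89) for Y in(-39,39)]+[(-80,Y,89) for Y in(-39,39)]+[(-103,Y,35) for Y in(-39,39)]
f=lambda p:np.mean(sil(t,p,(133,185),mask.shape,[cyl,box,lint])!=mask)
best=None
for x0 in(525,):
  for w in(85,95,100):
    o=minimize(f,[520,390,w],method="Nelder-Mead",options=dict(initial_simplex=[[520,390,w],[530,390,w],[520,402,w],[520,390,w+5]],xatol=.05,fatol=1e-6))
    print(o.x.round(2),o.fun)
    if best is None or o.fun<best.fun: best=o
p=best.x
# knob
P=cloud(t); k=(P[...,2]>116)&(P[...,2]<140)&(g<70); k[:,:140]=0;k[:,230:]=0;k[:190]=0;k[265:]=0
v,u=np.nonzero(k); ctr=np.array([ray(t,a_,b_,127.5)[:2] for a_,b_ in zip(u,v)])
(e,ev)=np.linalg.eigh(np.cov(ctr.T)); print("knob",ctr.mean(0).round(1),len(u),np.degrees(np.arctan2(*ev[::-1,1])).round(1))
for nm,s in(("top",t),("side",sd)):
    im=s["color"].copy(); im=cv2.resize(im,None,fx=4,fy=4,interpolation=cv2.INTER_CUBIC)
    c,q=np.cos(np.radians(p[2])),np.sin(np.radians(p[2]))
    W=lambda X,Y,Z:(p[0]+c*X-q*Y,p[1]+q*X+c*Y,Z)
    for pts in([(-216,-39,35),(-101.5,-39,35),(-101.5,39,35),(-216,39,35)],[(106*np.cos(b),106*np.sin(b),90) for b in a],[(108*np.cos(b),108*np.sin(b),0) for b in a]):
        uv=np.array([proj(s,W(*z)) for z in pts]); uv=(uv+.5)*4-.5
        cv2.polylines(im,[uv.round().astype(np.int32)],True,(0,0,255),1)
    im=im[720:1100,520:1040] if nm=="top" else im[540:880,860:1340]
    cv2.imwrite(f"pics/fit_{nm}.png",im)
a_=cv2.imread("pics/fit_top.png");b_=cv2.imread("pics/fit_side.png")
h=380;b_=cv2.copyMakeBorder(b_,0,h-b_.shape[0],0,0,cv2.BORDER_CONSTANT)
cv2.imwrite("pics/fit.png",cv2.resize(np.hstack([a_,b_]),(800,304)))
E
python3 fit.py
```

```text
[530.02 367.31  82.43] 0.02505424300867888
[530.03 367.32  82.42] 0.02505424300867888
[530.06 367.27  82.28] 0.025120540019286403
knob [526.8 365.5] 94 171.0
```

View pics/fit.png

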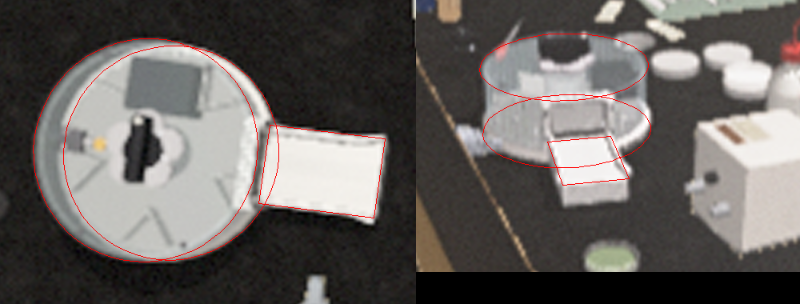

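The fit overlay matches the rim and ledge to within a few mm in both views. I still need the carousel angle and a finger-to-camera check, so I'll compute both.

```bash
python3 - <<'E'
from h import *
t=r.snapshot("top"); p=(530,367.3,82.4)
def W(X,Y,Z,th=0):
    v=R.from_euler("z",p[2]+th,degrees=True).apply([X,Y,0]); return p[0]+v[0],p[1]+v[1],Z
cr=lambda q:((proj(t,q)-(130,180)+.5)*5-.5).round(0).astype(int).tolist()
for z in(22,50,78,90,127.5): print(z,cr(W(0,0,z)))
for th in(72,90,144):
    print(th,"bar ends",cr(W(-32,0,127.5,th)),cr(W(32,0,127.5,th)),"block top",[cr(W(x,y,78,th)) for x,y in((-85,-32),(-85,32),(-30,32),(-30,-32))])
    print("V tips floor wall",[cr(W(60*np.cos(a),60*np.sin(a),50,th+36+180)) for a in np.arange(5)*1.2566])
print("lintel",cr(W(-103,-39,89)),cr(W(-103,39,89)),"ledge out",cr(W(-216,-39,43)),cr(W(-216,39,43)),"ledge in",cr(W(-104,-39,43)),cr(W(-104,39,43)),"plunger",cr(W(57,0,102)),cr(W(79,0,102)))
E
```

```text
22 [258, 237]
50 [246, 235]
78 [233, 234]
90 [227, 233]
127.5 [209, 231]
72 bar ends [233, 182] [185, 280] block top [[248, 87], [341, 131], [302, 212], [208, 168]]
V tips floor wall [[230, 141], [150, 224], [203, 323], [315, 301], [331, 189]]
90 bar ends [217, 178] [201, 285] block top [[201, 90], [305, 103], [292, 192], [188, 179]]
V tips floor wall [[201, 151], [150, 254], [232, 331], [332, 276], [313, 165]]
144 bar ends [170, 194] [248, 268] block top [[97, 177], [170, 101], [234, 162], [161, 239]]
V tips floor wall [[150, 224], [203, 323], [315, 301], [331, 189], [230, 141]]
lintel [405, 191] [387, 318] ledge out [599, 217] [583, 340] ledge in [422, 195] [405, 318] plunger [128, 221] [91, 217]
```

The carousel appears to rest near 90°, off its detents. I'll move above the knob and look again.

Emit:
apply_moves(
  steps=[
    [0.2,-29,-4.8,3.5,0,0,0],
    [0.2,-29,-4.8,3.5,0,0,0],
    [0.2,-29,-4.8,3.5,0,0,0],
    [0.2,-29,-4.8,3.5,0,0,0],
    [0.2,-29,-4.8,3.5,0,0,0],
    [0.2,-29,-4.8,3.5,0,0,0],
    [0.2,-29,-4.8,3.5,0,0,0],
    [0.2,-29,-4.8,3.5,0,0,0],
  ],
)

```text
time: 1.15
tool_pos: [433.2, 426.3, 203.2]
tcp_rot: [180.0, 0.0, 157.1]
ft_force: [0.8, 0.3, -0.1]
finger_gap: 51.1
grip_force: 0.0
```

```bash
cat >> h.py <<'E'
def go(x,y,z,yaw=None,lean=0):
    "shift and turn, in tool axes, from measured pose to the target (lean tips ahead along tool y)"
    q=r.sense(); A=R.from_euler("xyz",q["tcp_rot"],degrees=True)
    print("t",q["time"],"pos",q["tool_pos"].round(1),"rot",q["tcp_rot"].round(1),"F",q["ft_force"].round(1),"gap",round(q["finger_gap"],1),"grip",q["grip_force"])
    print("shift",A.inv().apply(np.array([x,y,z])-q["tool_pos"]).round(1))
    if yaw is not None:
        B=R.from_euler("xyz",[180,0,yaw],degrees=True)*R.from_rotvec([np.radians(lean),0,0])
        print("turn units",((A.inv()*B).as_rotvec(degrees=True)/5).round(2))
C0=np.array([531.,364.]); YAW=82.4
def cab(X,Y=0): 
    v=R.from_euler("z",YAW,degrees=True).apply([X,Y,0])[:2]; return C0+v
E
python3 - <<'E'
from h import *
t=r.snapshot("top"); go(530,364.5,160,172)
cv2.imwrite("pics/cab1.png",cv2.resize(t["color"][185:265,130:260],None,fx=5,fy=5,interpolation=cv2.INTER_CUBIC))
E
```

```text
t 1.2 pos [436.6 423.4 202.4] rot [-1.799e+02  1.000e-01  1.570e+02] F [ 1.  -3.5 -0.9] gap 51.0 grip 0.0
shift [-108.9  -17.6   42.7]
turn units [-0.02  0.02 -3.01]
```

View pics/cab1.png

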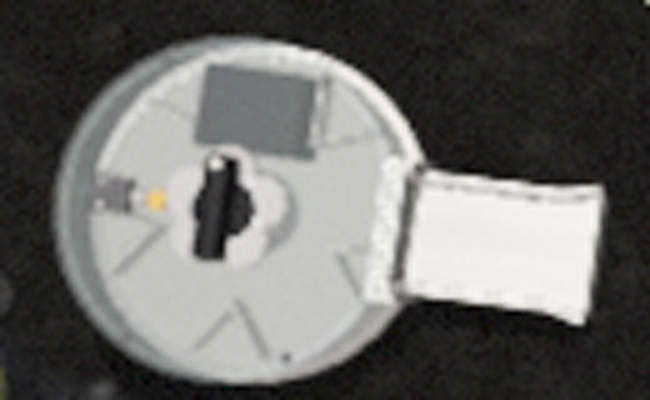

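It's unchanged at about 90° (the dot is at (216,161) in this crop). I'll grip the bar and turn it back to 72°, which brings bay 4 to the gate.

Emit:
apply_moves(
  steps=[
    [0.2,-22,-3.5,8.5,0,0,0],
    [0.2,-22,-3.5,8.5,0,0,0],
    [0.2,-22,-3.5,8.5,0,0,0],
    [0.2,-22,-3.5,8.5,0,0,0],
    [0.2,-21,-3.5,8.5,0,0,0],
    [0.2,0,0,0,0,0,-1],
    [0.2,0,0,0,0,0,-1],
    [0.2,0,0,0,0,0,-1],
  ],
)

```text
time: 2.0
tool_pos: [526.2, 368.1, 160.4]
tcp_rot: [-180.0, -0.0, 172.3]
ft_force: [0.5, -0.1, -0.7]
finger_gap: 51.5
grip_force: 0.0
```

Emit:
apply_moves(
  steps=[
    [0.2,0,0,0,0,0,0],
    [0.2,0,0,0,0,0,0],
    [0.2,0,0,0,0,0,0],
    [0.2,0,0,0,0,0,0],
    [0.2,0,0,0,0,0,0],
    [0.2,0,0,0,0,0,0],
    [0.2,0,0,0,0,0,0],
    [0.2,0,0,0,0,0,0],
  ],
)

```text
time: 2.8
tool_pos: [525.9, 368.5, 160.8]
tcp_rot: [-180.0, 0.0, 172.1]
ft_force: [-0.7, 0.5, -0.4]
finger_gap: 51.1
grip_force: 0.0
```

```bash
python3 - <<'E'
from h import *
s=r.snapshot("side"); go(530.5,364,105,172)
print(proj(s,(530.5,364,127.5)))
cv2.imwrite("pics/s1.png",cv2.resize(s["color"][100:220,200:330],None,fx=5,fy=5,interpolation=cv2.INTER_CUBIC))
E
```

```text
t 2.85 pos [525.9 368.5 160.8] rot [180.    0.  172.1] F [-0.   0.5  1. ] gap 51.5 grip 0.0
shift [-5.2 -3.8 55.8]
turn units [0.   0.   0.02]
[260.92469074 146.68423557]
```

View pics/s1.png

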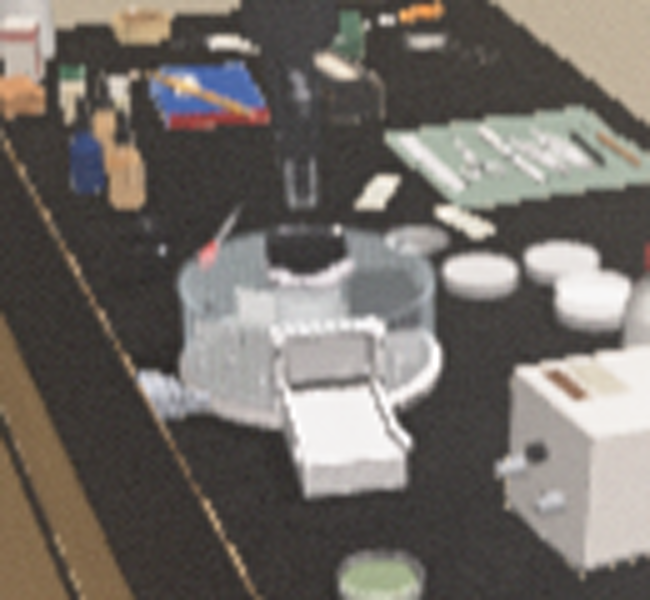

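The side view shows the fingers just left of and above the knob, consistent with the estimate. I'll descend and grip lightly.

Emit:
apply_moves(
  steps=[
    [0.2,-5,-4,8,0,0,0],
    [0.2,0,0,8,0,0,0],
    [0.2,0,0,8,0,0,0],
    [0.2,0,0,8,0,0,0],
    [0.2,0,0,8,0,0,0],
    [0.2,0,0,8,0,0,0],
    [0.2,0,0,7,0,0,0],
    [0.2,0,0,0,0,0,0],
  ],
  squeeze=20,
)

```text
time: 3.65
tool_pos: [529.4, 363.4, 104.1]
tcp_rot: [-179.9, -0.1, 172.1]
ft_force: [-1.0, 0.2, -0.3]
finger_gap: 51.3
grip_force: 0.0
```

Emit:
apply_moves(
  steps=[
    [-1,0,0,0,0,0,0],
    [-1,0,0,0,0,0,0],
    [-1,0,0,0,0,0,0],
    [-1,0,0,0,0,0,0],
    [-1,0,0,0,0,0,0],
    [-1,0,0,0,0,0,0],
    [-1,0,0,0,0,0,0],
    [-1,0,0,0,0,0,0],
  ],
)

```text
time: 4.45
tool_pos: [531.0, 366.8, 106.9]
tcp_rot: [179.7, 0.1, 172.1]
ft_force: [3.5, 13.3, -4.2]
finger_gap: 15.6
grip_force: 27.7
```

```bash
python3 - <<'E'
from h import *
go(530.5,364,105,172); print(r.sense()["wrist_torque"])
E
```

```text
t 4.45 pos [531.  366.8 106.9] rot [1.797e+02 1.000e-01 1.721e+02] F [ 3.5 13.3 -4.2] gap 15.6 grip 27.654757797718048
shift [ 0.1 -2.9  1.9]
turn units [0.06 0.03 0.03]
[ 1.79717629 -0.47589553 -0.11346462]
```

Emit:
apply_moves(
  steps=[
    [-1,0,1.7,0,0,0,0],
    [-1,0,1.7,0,0,0,0],
    [-1,0,0,0,0,0,0.8],
    [-1,0,0,0,0,0,0.8],
    [-1,0,0,0,0,0,0.8],
    [-1,0,0,0,0,0,0.8],
    [-1,0,0,0,0,0,0.3],
    [-1,0,0,0,0,0,0],
  ],
)

```text
time: 5.25
tool_pos: [531.1, 367.2, 106.8]
tcp_rot: [180.0, 0.0, 154.6]
ft_force: [-1.7, -0.8, 6.4]
finger_gap: 15.7
grip_force: 29.1
```

```bash
python3 - <<'E'
from h import *
go(530.5,364,105,154.4); print(r.sense()["wrist_torque"])
E
```

```text
t 5.25 pos [531.1 367.2 106.8] rot [180.    0.  154.6] F [-1.7 -0.8  6.4] gap 15.7 grip 29.054054617881775
shift [-0.9 -3.1  1.8]
turn units [0.01 0.01 0.04]
[-0.36496518  0.49014082 -0.06369184]
```

Emit:
apply_moves(
  steps=[
    [0.2,0,0,0,0,0,0],
    [0.2,0,0,0,0,0,0],
    [0.2,0,0,0,0,0,0],
    [0.2,0,0,-10,0,0,0],
    [0.2,0,0,-20,0,0,0],
    [0.2,0,0,-20,0,0,0],
    [0.2,0,0,-10,0,0,-0.9],
    [0.2,0,0,0,0,0,-0.9],
  ],
)

```text
time: 6.05
tool_pos: [532.2, 368.0, 169.5]
tcp_rot: [179.8, 0.2, 163.8]
ft_force: [-1.3, 0.5, -0.3]
finger_gap: 51.0
grip_force: 0.0
```

Emit:
apply_moves(
  steps=[
    [0.7,0,0,0,0,0,-0.9],
    [0.7,0,0,0,0,0,-0.9],
    [0.7,1,-35,0,0,0,0],
    [0.7,1,-35,0,0,0,0],
    [0.7,1,-35,0,0,0,0],
    [0.7,1,-35,0,0,0,0],
    [0.7,1,-35,0,0,0,0],
    [0.7,1,-35,0,0,0,0],
  ],
)

```text
time: 6.85
tool_pos: [497.6, 158.5, 166.7]
tcp_rot: [180.0, 0.1, 172.6]
ft_force: [-0.1, -0.3, -0.0]
finger_gap: 72.5
grip_force: 0.0
```

Emit:
apply_moves(
  steps=[
    [0.7,1,-35,0,0,0,0],
    [0.7,1,-35,0,0,0,0],
    [0.7,1,-35,0,0,0,0],
    [0.7,1,-35,0,0,0,0],
    [0.7,0,0,10,0,0,0],
    [0.7,0,0,20,0,0,0],
    [0.7,0,0,0,0,0,0],
    [0.7,0,0,0,0,0,0],
  ],
)

```text
time: 7.65
tool_pos: [475.4, 21.9, 135.9]
tcp_rot: [180.0, -0.1, 172.6]
ft_force: [-0.7, -0.6, 0.9]
finger_gap: 72.4
grip_force: 0.0
```

```bash
python3 - <<'E'
from h import *
t=r.snapshot("top");s=r.snapshot("side")
for x in(t,s): [print(*a) for a in dishes(x)]
go(474,18.5,0,172.4)
cv2.imwrite("pics/cab2.png",cv2.resize(t["color"][185:265,130:260],None,fx=5,fy=5,interpolation=cv2.INTER_CUBIC))
E
```

```text
248 [364.6 230.3] [ 514.4 -217.9    8. ]
248 [406.1 243.9] [ 469.5 -351.2    8. ]
254 [338.7 245.5] [ 466.4 -133.7    8. ]
100 [276.1 216.5] [477.4  17.4   8. ]
126 [289.  239.9] [ 470.7 -134.8    8. ]
142 [313.  251.1] [ 519.3 -219.8    8. ]
187 [315.8 280.2] [ 473.2 -352.3    8. ]
t 7.75 pos [476.3  21.9 136.9] rot [1.800e+02 1.000e-01 1.726e+02] F [-0.9  0.4  0.6] gap 72.4 grip 0.0
shift [  2.   -3.7 136.9]
turn units [0.   0.01 0.05]
```

View pics/cab2.png

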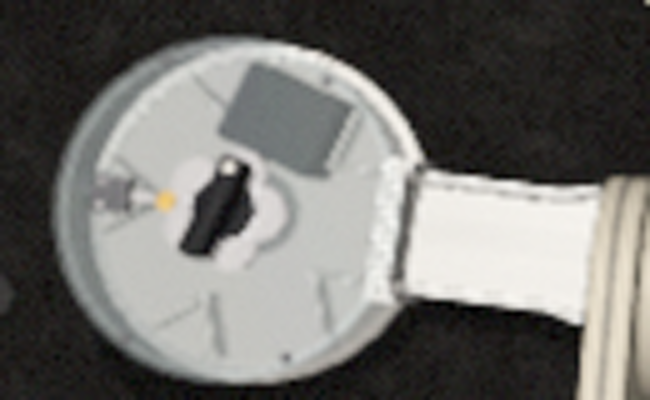

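The carousel has now clicked in: the plunger sits in a valley and the gate bay is free. Next I'll pick the first dish.

Emit:
apply_moves(
  steps=[
    [0.7,1.5,-3.5,22,0,0,0],
    [0.7,0,0,22,0,0,0],
    [0.7,0,0,22,0,0,0],
    [0.7,0,0,22,0,0,0],
    [0.7,0,0,18,0,0,0],
    [0.7,0,0,14,0,0,0],
    [0.7,0,0,10,0,0,0],
    [0.7,0,0,5,0,0,0],
  ],
  squeeze=30,
)

```text
time: 8.55
tool_pos: [473.8, 18.3, 0.3]
tcp_rot: [-180.0, -0.0, 172.6]
ft_force: [0.2, -0.4, 1.0]
finger_gap: 72.9
grip_force: 0.0
```

Emit:
apply_moves(
  steps=[
    [0,0,0,0,0,0,0],
    [0,0,0,0,0,0,0],
    [0,0,0,0,0,0,0],
    [0,0,0,0,0,0,0],
    [0,0,0,0,0,0,0],
    [0,0,0,0,0,0,0],
    [0,0,0,0,0,0,0],
    [0,0,0,0,0,0,0],
  ],
)

```text
time: 9.35
tool_pos: [474.0, 18.1, 1.0]
tcp_rot: [180.0, 0.0, 172.6]
ft_force: [-2.7, 0.7, 5.3]
finger_gap: 58.2
grip_force: 31.2
```

```bash
sed -i 's/C0=.*; YAW/C0=np.array([531.3,367.3]); YAW/' h.py; python3 - <<'E'
from h import *
go(*cab(-165),110,172.4); print(cab(-165))
E
```

```text
t 9.35 pos [474.   18.1   1. ] rot [180.    0.  172.6] F [-2.7  0.7  5.3] gap 58.2 grip 31.161859076673863
shift [ -11.3  188.7 -109. ]
turn units [0.   0.   0.04]
[509.47769561 203.74943586]
```

Emit:
apply_moves(
  steps=[
    [0,0,0,-10,0,0,0],
    [0,0,0,-25,0,0,0],
    [0,0,0,-25,0,0,0],
    [0,0,0,-25,0,0,0],
    [0,0,0,-15,0,0,0],
    [0,-2,24,0,0,0,0],
    [0,-2,24,0,0,0,0],
    [0,-2,24,0,0,0,0],
  ],
)

```text
time: 10.15
tool_pos: [489.3, 89.4, 101.8]
tcp_rot: [180.0, 0.1, 172.6]
ft_force: [0.8, -0.8, -0.2]
finger_gap: 57.7
grip_force: 32.4
```

Emit:
apply_moves(
  steps=[
    [0,-1,24,0,0,0,0],
    [0,-1,24,0,0,0,0],
    [0,-1,24,0,0,0,0],
    [0,-1,24,0,0,0,0],
    [0,-1,20,0,0,0,0],
    [0,0,0,10,0,0,0],
    [0,0,0,10,0,0,0],
    [0,0,0,0,0,0,0],
  ],
)

```text
time: 10.95
tool_pos: [507.1, 201.9, 78.4]
tcp_rot: [-179.9, -0.2, 172.6]
ft_force: [1.0, -0.2, 0.5]
finger_gap: 57.6
grip_force: 32.4
```

```bash
python3 - <<'E'
from h import *
s=r.snapshot("side")
go(*cab(-165),36.5,172.4)
cv2.imwrite("pics/s2.png",cv2.resize(s["color"][110:230,210:340],None,fx=5,fy=5,interpolation=cv2.INTER_CUBIC))
E
```

```text
t 11.0 pos [507.6 202.   79.2] rot [-179.9   -0.2  172.6] F [-0.   0.8 -0.8] gap 57.8 grip 32.35348569578491
shift [-1.8  2.1 42.7]
turn units [-0.02 -0.03  0.03]
```

View pics/s2.png

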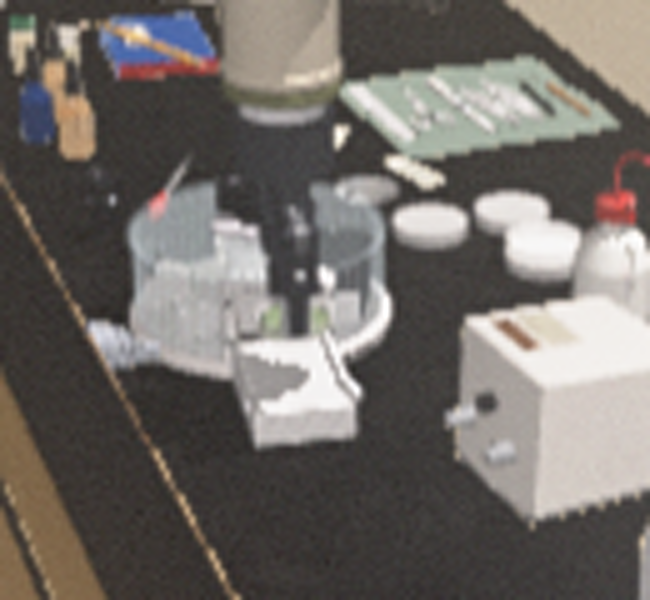

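The dish is held level above the ledge. I'll lower it and watch the forces.

Emit:
apply_moves(
  steps=[
    [0,-1.8,2,6,0,0,0],
    [0,0,0,8,0,0,0],
    [0,0,0,8,0,0,0],
    [0,0,0,8,0,0,0],
    [0,0,0,5,0,0,0],
    [0,0,0,3,0,0,0],
    [0,0,0,2,0,0,0],
    [0,0,0,0,0,0,0],
  ],
)

```text
time: 11.8
tool_pos: [511.0, 205.1, 41.1]
tcp_rot: [180.0, -0.0, 172.6]
ft_force: [-3.2, -0.2, 5.3]
finger_gap: 57.5
grip_force: 33.1
```

```bash
python3 - <<'E'
from h import *
go(*cab(-165),36.5,172.4)
E
```

```text
t 11.8 pos [511.  205.1  41.1] rot [180.   -0.  172.6] F [-3.2 -0.2  5.3] gap 57.5 grip 33.139680456515634
shift [ 1.3 -1.5  4.6]
turn units [ 0.   -0.    0.04]
```

Emit:
apply_moves(
  steps=[
    [0,0,0,-4,0,0,0],
    [0,2.5,0,0,0,0,0],
    [0,0,0,0,0,0,0],
    [0,0,0,2,0,0,0],
    [0,0,0,2,0,0,0],
    [0,0,0,2,0,0,0],
    [0,0,0,0,0,0,0],
    [0,0,0,0,0,0,0],
  ],
)

```text
time: 12.6
tool_pos: [508.5, 205.1, 38.7]
tcp_rot: [-180.0, -0.0, 172.6]
ft_force: [0.1, -0.6, 1.7]
finger_gap: 57.9
grip_force: 33.3
```

```bash
python3 - <<'E'
from h import *
go(*cab(-165),36.5,172.4); print(r.sense()["wrist_torque"])
E
```

```text
t 12.6 pos [508.5 205.1  38.7] rot [-180.    -0.   172.6] F [ 0.1 -0.6  1.7] gap 57.9 grip 33.27712148311548
shift [-1.2 -1.2  2.2]
turn units [-0.   -0.    0.04]
[-0.07365462  0.03667467  0.00536436]
```

Emit:
apply_moves(
  steps=[
    [0,0,0,1,0,0,0],
    [0,0,0,1,0,0,0],
    [0,0,0,1,0,0,0],
    [0,0,0,0,0,0,0],
    [0,0,0,0,0,0,0],
    [0,0,0,0,0,0,0],
    [0,0,0,0,0,0,0],
    [0,0,0,0,0,0,0],
  ],
)

```text
time: 13.4
tool_pos: [508.7, 205.3, 38.0]
tcp_rot: [180.0, 0.0, 172.6]
ft_force: [-12.6, -7.0, 22.1]
finger_gap: 57.6
grip_force: 36.6
```

```bash
python3 - <<'E'
from h import *
go(*cab(-165),36.5,172.4); print(r.sense()["wrist_torque"])
E
```

```text
t 13.4 pos [508.7 205.3  38. ] rot [180.    0.  172.6] F [-12.6  -7.   22.1] gap 57.6 grip 36.610209622594994
shift [-1.  -1.4  1.5]
turn units [0.   0.   0.04]
[0.33166381 1.52949047 0.35789204]
```

Emit:
apply_moves(
  steps=[
    [0,0,0,-5,0,0,0],
    [0,2.5,0,0,0,0,0],
    [0,0,0,0,0,0,0],
    [0,0,0,2,0,0,0],
    [0,0,0,2,0,0,0],
    [0,0,0,2,0,0,0],
    [0,0,0,0,0,0,0],
    [0,0,0,0,0,0,0],
  ],
)

```text
time: 14.2
tool_pos: [508.0, 204.9, 37.5]
tcp_rot: [180.0, 0.2, 172.6]
ft_force: [-6.8, -10.3, 22.1]
finger_gap: 57.5
grip_force: 38.0
```

```bash
python3 - <<'E'
from h import *
go(*cab(-165),36.5,172.4); print(r.sense()["wrist_torque"])
E
```

```text
t 14.2 pos [508.  204.9  37.5] rot [180.    0.2 172.6] F [ -6.8 -10.3  22.1] gap 57.5 grip 38.00120670144679
shift [-1.6 -1.   1. ]
turn units [0.   0.04 0.04]
[-0.038176    0.69597042  0.30833981]
```

Emit:
apply_moves(
  steps=[
    [0,0,0,-1.5,0,0,0],
    [0,0,0,-1,0,0,0],
    [0.45,0,0,0,0,0,0],
    [0.65,0,0,0,0,0,0],
    [0.65,0,0,0,0,0,0],
    [0.65,0,0,0,0,0,0],
    [0.65,0,0,0,0,0,0],
    [0.65,0,0,0,0,0,0],
  ],
)

```text
time: 15.0
tool_pos: [506.6, 202.4, 37.7]
tcp_rot: [-179.7, 0.0, 172.5]
ft_force: [-2.9, -20.5, 13.2]
finger_gap: 70.2
grip_force: 9.9
```

Emit:
apply_moves(
  steps=[
    [0.65,0,0,-15,0,0,0],
    [0.65,0,0,-20,0,0,0],
    [0.65,0,-20,-20,0,0,0],
    [0.65,0,-25,-20,0,0,0],
    [-1,0,-25,0,0,0,0],
    [-1,0,-25,0,0,0,0],
    [-1,0,-20,0,0,0,0],
    [-1,0,0,0,0,0,0],
  ],
)

```text
time: 15.8
tool_pos: [490.9, 89.8, 112.2]
tcp_rot: [-180.0, -0.0, 172.5]
ft_force: [0.1, 0.2, 1.0]
finger_gap: 12.3
grip_force: 0.0
```

```bash
python3 - <<'E'
from h import *
s=r.snapshot("side");t=r.snapshot("top")
for x in(t,s): [print(*a) for a in dishes(x,43)]
go(*cab(-216),50,172.4,38)
print(cab(-165))
a=cv2.resize(s["color"][130:230,230:320],(450,500),interpolation=cv2.INTER_CUBIC)
b=cv2.resize(t["color"][195:265,180:240],(350,408),interpolation=cv2.INTER_CUBIC)
b=cv2.copyMakeBorder(b,0,92,0,0,cv2.BORDER_CONSTANT)
cv2.imwrite("pics/l1.png",np.hstack([a,b]))
E
```

```text
248 [364.6 230.3] [ 513.6 -214.3   43. ]
245 [406. 244.] [ 469.5 -344.1   43. ]
251 [338.6 245.5] [ 466.7 -131.5   43. ]
62 [269.1 184.4] [508.5 194.   43. ]
122 [289.  239.8] [ 453.6 -182.9   43. ]
140 [313.  251.2] [ 500.1 -264.7   43. ]
190 [315.8 280.1] [ 456.4 -391.4   43. ]
t 15.9 pos [491.2  91.6 112.3] rot [180.    0.  172.5] F [0.3 1.  0.4] gap -0.3 grip 0.0
shift [-3.4 62.5 62.3]
turn units [7.61 0.01 0.03]
[509.47769561 203.74943586]
```

View pics/l1.png

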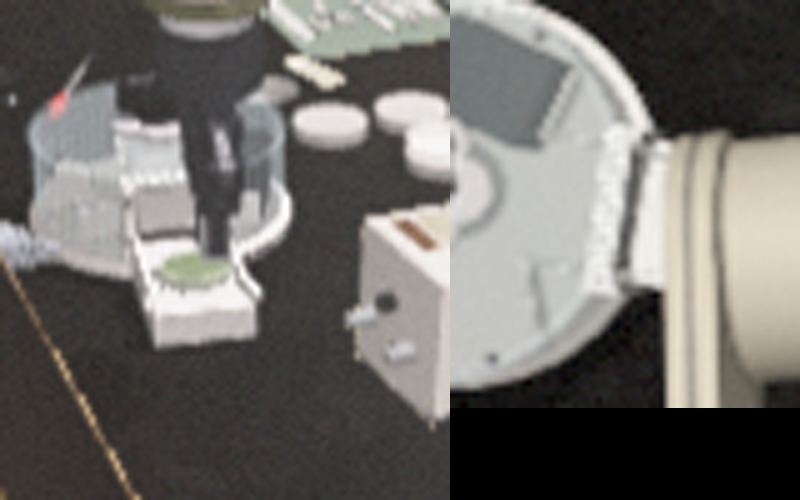

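The dish lies on the ledge between the rails, with green at about (195,268) in the left crop. I'll lean the shut fingers, tips ahead, and come down behind it.

Emit:
apply_moves(
  steps=[
    [-1,0,0,0,-0.95,0,0],
    [-1,0,0,0,-0.95,0,0],
    [-1,0,0,0,-0.95,0,0],
    [-1,0,0,0,-0.95,0,0],
    [-1,0,0,0,-0.95,0,0],
    [-1,0,0,0,-0.95,0,0],
    [-1,0,0,0,-0.95,0,0],
    [-1,0,0,0,-0.95,0,0],
  ],
)

```text
time: 16.7
tool_pos: [491.8, 92.2, 112.8]
tcp_rot: [141.8, 0.1, 172.6]
ft_force: [-0.3, 1.4, -0.8]
finger_gap: 0.1
grip_force: 0.0
```

Emit:
apply_moves(
  steps=[
    [-1,-0.5,1.2,13,0,0,0],
    [-1,-0.5,1.2,13,0,0,0],
    [-1,-0.5,1.2,13,0,0,0],
    [-1,-0.5,1.2,13,0,0,0],
    [-1,0,1.2,13,0,0,0],
    [-1,0,1.2,13,0,0,0],
    [-1,0,1,8,0,0,0],
    [-1,0,0,0,0,0,0],
  ],
)

```text
time: 17.5
tool_pos: [499.9, 151.3, 48.5]
tcp_rot: [142.0, -0.1, 172.7]
ft_force: [-0.4, 0.0, -0.2]
finger_gap: -0.0
grip_force: 0.0
```

```bash
cat >> h.py <<'E'
def where():
    q=r.sense(); v=R.from_euler("z",-YAW,degrees=True).apply([*(q["tool_pos"][:2]-C0),0])
    print("t",round(q["time"],2),"cab",v[:2].round(1),"z",q["tool_pos"][2].round(1),"rot",q["tcp_rot"].round(1),"F",q["ft_force"].round(1),"gap",round(q["finger_gap"],1))
E
python3 - <<'E'
from h import *
where(); s=r.snapshot("side"); [print(*a) for a in dishes(s,43)]
E
```

```text
t 17.5 cab [-218.3    2.6] z 48.5 rot [ 1.420e+02 -1.000e-01  1.727e+02] F [-0.4  0.  -0.2] gap -0.0
125 [289.1 239.8] [ 454.  -183.2   43. ]
140 [313.  251.1] [ 500.3 -264.3   43. ]
186 [315.8 280. ] [ 456.4 -390.9   43. ]
```

Emit:
apply_moves(
  steps=[
    [-1,-1,3.5,5.3,0,0,0],
    [-1,0,4.7,3.7,0,0,0],
    [-1,0,4.7,3.7,0,0,0],
    [-1,0,4.7,3.7,0,0,0],
    [-1,0,4.7,3.7,0,0,0],
    [-1,0,4.7,3.7,0,0,0],
    [-1,0,4.7,3.7,0,0,0],
    [-1,0,4.7,3.7,0,0,0],
  ],
)

```text
time: 18.35
tool_pos: [508.2, 198.0, 47.6]
tcp_rot: [142.0, 0.0, 172.6]
ft_force: [0.2, -1.9, 2.9]
finger_gap: 0.2
grip_force: 1.0
```

Emit:
apply_moves(
  steps=[
    [-1,0,4.7,3.7,0,0,0],
    [-1,0,4.7,3.7,0,0,0],
    [-1,0,4.7,3.7,0,0,0],
    [-1,0,4.7,3.7,0,0,0],
    [-1,0,0,0,0,0,0],
    [-1,0,0,0,0,0,0],
    [-1,0,0,0,0,0,0],
    [-1,0,0,0,0,0,0],
  ],
)

```text
time: 19.15
tool_pos: [510.8, 221.1, 47.0]
tcp_rot: [142.0, -0.0, 172.6]
ft_force: [-0.1, 1.0, 0.3]
finger_gap: 0.6
grip_force: 0.0
```

```bash
python3 - <<'E'
from h import *
where(); t=r.snapshot("top"); s=r.snapshot("side"); 
a=cv2.resize(s["color"][140:220,225:315],(450,400),interpolation=cv2.INTER_CUBIC)
b=cv2.resize(t["color"][195:265,180:240],(350,400),interpolation=cv2.INTER_CUBIC)
cv2.imwrite("pics/l2.png",np.hstack([a,b]))
E
```

```text
t 19.15 cab [-147.6    1. ] z 47.0 rot [142.   -0.  172.6] F [-0.1  1.   0.3] gap 0.6
```

View pics/l2.png

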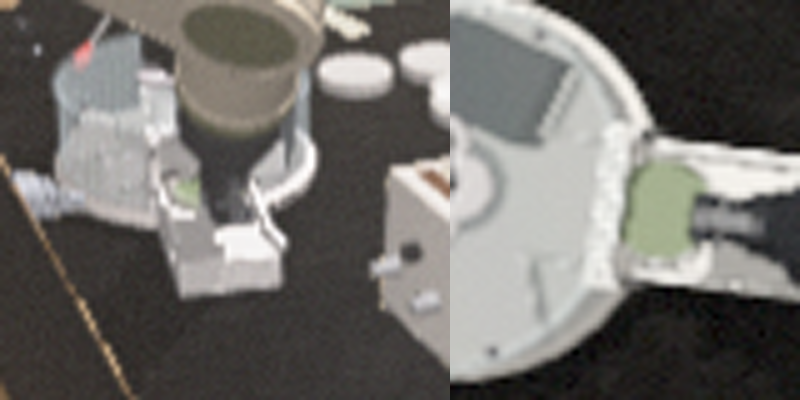

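The dish lies flat between the rails at the gate, and the push is central. Continuing in under the axle.

Emit:
apply_moves(
  steps=[
    [-1,0,3.9,3.1,0,0,0],
    [-1,0,3.9,3.1,0,0,0],
    [-1,0,3.9,3.1,0,0,0],
    [-1,0,3.9,3.1,0,0,0],
    [-1,0,3.9,3.1,0,0,0],
    [-1,0,3.9,3.1,0,0,0],
    [-1,0,3.9,3.1,0,0,0],
    [-1,0,3.9,3.1,0,0,0],
  ],
)

```text
time: 20.05
tool_pos: [517.1, 261.3, 48.0]
tcp_rot: [141.9, 0.1, 172.6]
ft_force: [-0.8, 0.4, 2.1]
finger_gap: -0.1
grip_force: 0.9
```

Emit:
apply_moves(
  steps=[
    [-1,0,2.4,1.8,0,0,0],
    [-1,0,2.4,1.8,0,0,0],
    [-1,0,2.4,1.8,0,0,0],
    [-1,0,2.4,1.8,0,0,0],
    [-1,0,1.6,1.2,0,0,0],
    [-1,0,0,0,0,0,0],
    [-1,0,0,0,0,0,0],
    [-1,0,0,0,0,0,0],
  ],
)

```text
time: 20.85
tool_pos: [517.6, 273.2, 46.5]
tcp_rot: [142.1, -0.0, 172.6]
ft_force: [-5.9, -13.8, 4.9]
finger_gap: -0.1
grip_force: 8.0
```

```bash
python3 - <<'E'
from h import *
where(); t=r.snapshot("top"); [print(*a) for a in dishes(t,36)]
print(cab(-62))
E
```

```text
t 20.85 cab [-95.1   1.1] z 46.5 rot [142.1  -0.  172.6] F [ -5.9 -13.8   4.9] gap -0.1
247 [364.7 230.3] [ 513.8 -215.1   36. ]
251 [406.1 243.9] [ 469.7 -345.7   36. ]
252 [338.6 245.5] [ 466.5 -131.9   36. ]
[523.1001038 305.8446365]
```

Emit:
apply_moves(
  steps=[
    [-1,0,-4,-3,0,0,0],
    [-1,0,-12,-9,0,0,0],
    [-1,0,-16,-12,0,0,0],
    [-1,0,-20,-16,0,0,0],
    [-1,0,-20,-16,0,0,0],
    [-1,0,0,-25,0,0,0],
    [-1,0,0,-25,0,0,0],
    [-1,0,0,0,0,0,0],
  ],
)

```text
time: 21.7
tool_pos: [504.5, 151.9, 89.0]
tcp_rot: [142.0, 0.3, 172.5]
ft_force: [0.9, 0.0, 0.3]
finger_gap: 0.5
grip_force: 0.0
```

```bash
cat >> h.py <<'E'
def green(s,z):
    c=s["color"].astype(float); g=c[...,1]-(c[...,0]+c[...,2])/2
    g=cv2.GaussianBlur(g,(3,3),0); m=(g>6).astype(np.uint8)
    n,l,st,ce=cv2.connectedComponentsWithStats(m)
    for i in range(1,n):
        if st[i,4]<15: continue
        p=ray(s,*ce[i],z); v=R.from_euler("z",-YAW,degrees=True).apply([*(p[:2]-C0),0])
        if np.hypot(*v[:2])<260: print("green",st[i,4],"px",ce[i].round(1),"box",st[i,:4],"cab",v[:2].round(1),"r",np.hypot(*v[:2]).round(1))
E
python3 - <<'E'
from h import *
where(); t=r.snapshot("top"); s=r.snapshot("side"); green(t,30); print(); green(s,30)
a=cv2.resize(s["color"][140:220,225:315],(450,400),interpolation=cv2.INTER_CUBIC)
b=cv2.resize(t["color"][195:265,180:240],(350,400),interpolation=cv2.INTER_CUBIC)
cv2.imwrite("pics/l3.png",np.hstack([a,b]))
E
```

```text
t 21.7 cab [-217.    -1.9] z 89.0 rot [142.    0.3 172.5] F [0.9 0.  0.3] gap 0.5
green 136 px [199.9 229.1] box [195 221  11  17] cab [-61.8   0.6] r 61.8
green 15 px [162.6 224.6] box [161 223   4   4] cab [56.8  1.1] r 56.8
green 39 px [201.9 288.2] box [191 287  24   3] cab [-94.1 183.2] r 205.9
green 43 px [142.7 288.8] box [128 288  33   2] cab [ 88.9 207.4] r 225.7
green 18 px [166.6 288.6] box [162 288  11   2] cab [ 15.  197.9] r 198.5
green 25 px [180.9 288.6] box [174 288  15   2] cab [-29.2 192.3] r 194.5

green 19 px [278.1 146.3] box [274 144   9   5] cab [ 218.8 -109.9] r 244.8
```

View pics/l3.png

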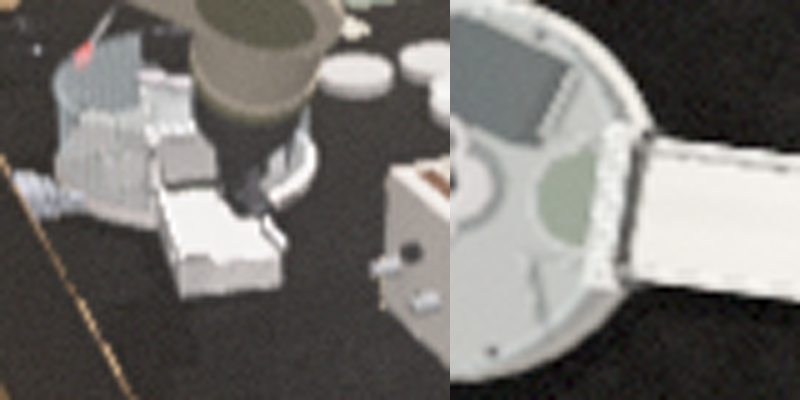

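The dish is home in the bay (centre about 62 mm from the axis, visible through the cover) and the flap hangs shut. Next I'll turn the knob +72°.

Emit:
apply_moves(
  steps=[
    [-1,0,0,0,0.95,0,0],
    [-1,0,0,0,0.95,0,0],
    [-1,0,0,0,0.95,0,0],
    [-1,0,0,0,0.95,0,0],
    [-1,0,0,0,0.95,0,0],
    [-1,0,0,0,0.95,0,0],
    [-1,0,0,0,0.95,0,0],
    [-1,0,0,0,0.95,0,0],
  ],
)

```text
time: 22.6
tool_pos: [501.5, 154.6, 85.4]
tcp_rot: [-179.8, -0.0, 172.7]
ft_force: [-0.3, 0.7, -0.2]
finger_gap: 0.1
grip_force: 0.0
```

Emit:
apply_moves(
  steps=[
    [0.2,0,0,-25,0,0,0],
    [0.2,0,0,-25,0,0,0],
    [0.2,0,0,-25,0,0,0],
    [0.2,0.3,31,0,0,0,0],
    [0.2,0.3,31,0,0,0,0],
    [0.2,0.3,31,0,0,0,0],
    [0.2,0.3,31,0,0,0,0],
    [0.2,0.3,31,0,0,0,0],
  ],
)

```text
time: 23.4
tool_pos: [519.5, 309.6, 159.5]
tcp_rot: [-180.0, -0.1, 172.7]
ft_force: [1.1, -0.8, -0.1]
finger_gap: 51.0
grip_force: 0.0
```

Emit:
apply_moves(
  steps=[
    [0.2,0.3,31,0,0,0,0],
    [0.2,0.3,31,0,0,0,0],
    [0.2,0,0,0,0,0,0.9],
    [0.2,0,0,0,0,0,0.9],
    [0.2,0,0,0,0,0,0.9],
    [0.2,0,0,0,0,0,0.9],
    [0.2,0,0,0,0,0,0],
    [0.2,0,0,0,0,0,0],
  ],
)

```text
time: 24.2
tool_pos: [527.3, 369.6, 160.1]
tcp_rot: [-179.9, -0.1, 154.8]
ft_force: [0.1, 0.7, 0.3]
finger_gap: 51.1
grip_force: 0.0
```

```bash
python3 - <<'E'
from h import *
go(531.3,367.3,106,154.4)
E
```

```text
t 24.2 pos [527.3 369.6 160.1] rot [-1.799e+02 -1.000e-01  1.548e+02] F [0.1 0.7 0.3] gap 51.1 grip 0.0
shift [-4.7 -0.2 54.1]
turn units [-0.01 -0.01  0.08]
```

Emit:
apply_moves(
  steps=[
    [0.2,-4.5,0,8,0,0,0],
    [0.2,0,0,8,0,0,0],
    [0.2,0,0,8,0,0,0],
    [0.2,0,0,8,0,0,0],
    [0.2,0,0,8,0,0,0],
    [0.2,0,0,8,0,0,0],
    [0.2,0,0,6,0,0,0],
    [0.2,0,0,0,0,0,0],
  ],
)

```text
time: 25.0
tool_pos: [531.5, 366.8, 106.0]
tcp_rot: [-179.9, -0.1, 154.6]
ft_force: [0.1, -0.0, -1.5]
finger_gap: 51.3
grip_force: 0.0
```

Emit:
apply_moves(
  steps=[
    [-1,0,0,0,0,0,0],
    [-1,0,0,0,0,0,0],
    [-1,0,0,0,0,0,0],
    [-1,0,0,0,0,0,0],
    [-1,0,0,0,0,0,0],
    [-1,0,0,0,0,0,-0.96],
    [-1,0,0,0,0,0,-0.96],
    [-1,0,0,0,0,0,-0.96],
  ],
)

```text
time: 25.8
tool_pos: [532.4, 366.8, 108.3]
tcp_rot: [-180.0, 0.0, 169.2]
ft_force: [-1.9, -2.8, 3.5]
finger_gap: 15.1
grip_force: 31.7
```

Emit:
apply_moves(
  steps=[
    [-1,0,0,0,0,0,-0.96],
    [-1,0,0,0,0,0,-0.96],
    [-1,0,0,0,0,0,-0.96],
    [-1,0,0,0,0,0,-0.96],
    [-1,0,0,0,0,0,-0.96],
    [-1,0,0,0,0,0,-0.96],
    [-1,0,0,0,0,0,-0.96],
    [-1,0,0,0,0,0,-0.96],
  ],
)

```text
time: 26.6
tool_pos: [532.3, 367.4, 108.3]
tcp_rot: [180.0, 0.0, -152.4]
ft_force: [-3.0, -1.8, 1.7]
finger_gap: 15.2
grip_force: 31.5
```

Emit:
apply_moves(
  steps=[
    [-1,0,0,0,0,0,-0.96],
    [-1,0,0,0,0,0,-0.96],
    [-1,0,0,0,0,0,-0.96],
    [-1,0,0,0,0,0,-0.96],
    [-1,0,0,0,0,0,0],
    [-1,0,0,0,0,0,0],
    [-1,0,0,0,0,0,0],
    [-1,0,0,0,0,0,0],
  ],
)

```text
time: 27.4
tool_pos: [532.1, 367.6, 108.3]
tcp_rot: [180.0, 0.0, -133.6]
ft_force: [-5.7, -0.6, 5.1]
finger_gap: 15.1
grip_force: 31.9
```

```bash
python3 - <<'E'
from h import *
go(531.3,367.3,106,226.4);print(r.sense()["wrist_torque"],r.sense()["joint_pos"].round(0))
E
```

```text
t 27.4 pos [532.1 367.6 108.3] rot [ 180.     0.  -133.6] F [-5.7 -0.6  5.1] gap 15.1 grip 31.90901219844818
shift [0.8 0.4 2.3]
turn units [0.   0.01 0.01]
[0.07449202 0.83041156 0.0890118 ] [  30.   19.   85.    0.   76. -106.]
```

Emit:
apply_moves(
  steps=[
    [0.2,0,0,0,0,0,0],
    [0.2,0,0,0,0,0,0],
    [0.2,0,0,0,0,0,0],
    [0.2,0,0,-10,0,0,0],
    [0.2,0,0,-20,0,0,0],
    [0.2,0,0,-20,0,0,0],
    [0.2,0,0,-10,0,0,0.9],
    [0.2,0,0,0,0,0,0.9],
  ],
)

```text
time: 28.2
tool_pos: [533.8, 368.0, 171.2]
tcp_rot: [-180.0, 0.3, -142.6]
ft_force: [0.3, 0.5, -0.4]
finger_gap: 51.4
grip_force: 0.0
```

Emit:
apply_moves(
  steps=[
    [0.65,0,0,0,0,0,0.9],
    [0.65,0,0,0,0,0,0.9],
    [0.65,0,0,0,0,0,0.9],
    [0.65,0,0,0,0,0,0.9],
    [0.65,0,0,0,0,0,0.9],
    [0.65,0,0,0,0,0,0.9],
    [0.65,0,0,0,0,0,0.9],
    [0.65,0,0,0,0,0,0.9],
  ],
)

```text
time: 29.0
tool_pos: [532.5, 367.3, 168.3]
tcp_rot: [180.0, 0.0, -178.6]
ft_force: [0.2, 0.7, 0.1]
finger_gap: 70.5
grip_force: 0.0
```

Emit:
apply_moves(
  steps=[
    [0.65,0,0,0,0,0,0.9],
    [0.65,0,0,0,0,0,0.9],
    [0.65,0,-39,0,0,0,0],
    [0.65,0,-39,0,0,0,0],
    [0.65,0,-39,0,0,0,0],
    [0.65,0,-39,0,0,0,0],
    [0.65,0,-39,0,0,0,0],
    [0.65,0,-39,0,0,0,0],
  ],
)

```text
time: 29.8
tool_pos: [502.1, 133.7, 168.5]
tcp_rot: [180.0, 0.1, 172.6]
ft_force: [0.8, -0.5, 0.9]
finger_gap: 70.2
grip_force: 0.0
```

Emit:
apply_moves(
  steps=[
    [0.65,0,-39,0,0,0,0],
    [0.65,0,-39,0,0,0,0],
    [0.65,0,-39,0,0,0,0],
    [0.65,0,-39,0,0,0,0],
    [0.65,0,-39,0,0,0,0],
    [0.65,0,-39,0,0,0,0],
    [0.65,0,-35,0,0,0,0],
    [0.65,0,0,0,0,0,0],
  ],
)

```text
time: 30.6
tool_pos: [467.1, -135.5, 168.5]
tcp_rot: [-179.9, 0.1, 172.3]
ft_force: [0.1, -0.3, -0.6]
finger_gap: 70.3
grip_force: 0.0
```

```bash
python3 - <<'E'
from h import *
t=r.snapshot("top");s=r.snapshot("side")
for x in(t,s): [print(*a) for a in dishes(x)]
green(t,30)
c=cv2.resize(t["color"][185:265,130:260],None,fx=5,fy=5,interpolation=cv2.INTER_CUBIC); cv2.imwrite("pics/cab3.png",c)
# plunger gold tip position & dot
b=t["color"].astype(int); y=(b[...,2]-b[...,0]); y[:,:140]=0;y[:,180:]=0;y[:200]=0;y[250:]=0
v,u=np.nonzero(y>60); print("gold",u.mean(),v.mean(),len(u))
go(469,-134.2,2,172.4)
E
```

```text
249 [398.9 229.1] [ 517.2 -329.1    8. ]
122 [366.1 226.7] [ 526.1 -222.9    8. ]
62 [267.  105.9] [ 820.7 1229.8    8. ]
126 [289.1 239.9] [ 470.8 -134.7    8. ]
139 [313.2 251.1] [ 519.6 -220.     8. ]
169 [328.4 271.6] [ 522.3 -329.9    8. ]
green 228 px [190.6 208. ] box [183 200  17  17] cab [-23.2 -61.9] r 66.1
green 15 px [162.6 224.6] box [161 223   4   4] cab [56.8  1.1] r 56.8
green 22 px [205.6 288. ] box [198 287  16   3] cab [-105.6  181.2] r 209.8
green 34 px [145.2 288.9] box [131 288  30   2] cab [ 81.  206.8] r 222.1
green 21 px [179.4 288.5] box [174 288  12   2] cab [-24.5 192.8] r 194.3
gold 162.75 224.41666666666666 12
t 30.7 pos [ 467.5 -132.3  168.2] rot [1.800e+02 1.000e-01 1.725e+02] F [-0.6  0.6  0.1] gap 70.7 grip 0.0
shift [ -1.6  -1.7 166.2]
turn units [0.   0.01 0.01]
```

Dish D was knocked, to about (519,-329.5). The carousel is seated and the first dish is safely in its bay. Next I'll pick the second dish.

Emit:
apply_moves(
  steps=[
    [0.65,-1.5,-1.7,30,0,0,0],
    [0.65,0,0,30,0,0,0],
    [0.65,0,0,30,0,0,0],
    [0.65,0,0,28,0,0,0],
    [0.65,0,0,20,0,0,0],
    [0.65,0,0,14,0,0,0],
    [0.65,0,0,9,0,0,0],
    [0.65,0,0,4,0,0,0],
  ],
)

```text
time: 31.5
tool_pos: [468.8, -132.9, 2.1]
tcp_rot: [180.0, -0.0, 172.6]
ft_force: [-0.4, 0.2, 0.3]
finger_gap: 70.5
grip_force: 0.0
```

Emit:
apply_moves(
  steps=[
    [0,0,0,0,0,0,0],
    [0,0,0,0,0,0,0],
    [0,0,0,0,0,0,0],
    [0,0,0,0,0,0,0],
    [0,0,0,0,0,0,0],
    [0,0,0,0,0,0,0],
    [0,0,0,-10,0,0,0],
    [0,0,0,-20,0,0,0],
  ],
)

```text
time: 32.3
tool_pos: [467.0, -132.8, 31.5]
tcp_rot: [179.9, -0.2, 172.6]
ft_force: [0.2, 1.8, -0.3]
finger_gap: 57.4
grip_force: 32.1
```

```bash
python3 - <<'E'
from h import *
go(*(cab(-170)-[1.5,0]),80,172.4)
E
```

```text
t 32.3 pos [ 467.  -132.8   31.5] rot [179.9  -0.2 172.6] F [ 0.2  1.8 -0.3] gap 57.4 grip 32.09134834081851
shift [  2.9 334.1 -48.2]
turn units [ 0.01 -0.04  0.04]
```

Emit:
apply_moves(
  steps=[
    [0,0,0,-22,0,0,0],
    [0,0,0,-22,0,0,0],
    [0,0,0,-22,0,0,0],
    [0,0.3,33,0,0,0,0],
    [0,0.3,33,0,0,0,0],
    [0,0.3,33,0,0,0,0],
    [0,0.3,33,0,0,0,0],
    [0,0.3,33,0,0,0,0],
  ],
)

```text
time: 33.1
tool_pos: [488.4, 31.6, 99.1]
tcp_rot: [180.0, 0.0, 172.6]
ft_force: [0.6, -0.5, -0.3]
finger_gap: 57.3
grip_force: 32.1
```

Emit:
apply_moves(
  steps=[
    [0,0.3,33,0,0,0,0],
    [0,0.3,33,0,0,0,0],
    [0,0.3,33,0,0,0,0],
    [0,0.3,33,0,0,0,0],
    [0,0.3,33,0,0,0,0],
    [0,0,0,15,0,0,0],
    [0,0,0,15,0,0,0],
    [0,0,0,0,0,0,0],
  ],
)

```text
time: 33.9
tool_pos: [505.6, 192.7, 65.1]
tcp_rot: [-179.8, -0.3, 172.6]
ft_force: [-0.7, -0.4, -0.5]
finger_gap: 57.1
grip_force: 32.1
```

```bash
python3 - <<'E'
from h import *
go(*(cab(-170)-[1.5,0]),38,172.4); s=r.snapshot("side"); green(s,70); print(proj(s,(507.3,198.8,70)))
E
```

```text
t 33.9 pos [505.6 192.7  65.1] rot [-179.8   -0.3  172.6] F [-0.7 -0.4 -0.5] gap 57.1 grip 32.126901107203594
shift [-1.   6.4 27.1]
turn units [-0.03 -0.06  0.04]
green 25 px [264.2 178.2] box [262 176   5   6] cab [-172.5   17. ] r 173.3
[268.19076294 177.57157931]
```

Emit:
apply_moves(
  steps=[
    [0,-1,6,0,0,0,0],
    [0,0,0,6,0,0,0],
    [0,0,0,6,0,0,0],
    [0,0,0,5,0,0,0],
    [0,0,0,4,0,0,0],
    [0,0,0,3,0,0,0],
    [0,0,0,2,0,0,0],
    [0,0,0,0,0,0,0],
  ],
)

```text
time: 34.75
tool_pos: [509.8, 199.9, 42.1]
tcp_rot: [-180.0, -0.0, 172.6]
ft_force: [0.8, -0.5, -1.0]
finger_gap: 57.3
grip_force: 32.1
```

```bash
python3 - <<'E'
from h import *
where()
E
```

```text
t 34.75 cab [-168.8   -0.8] z 42.1 rot [-180.    -0.   172.6] F [ 0.8 -0.5 -1. ] gap 57.3
```

Emit:
apply_moves(
  steps=[
    [0,2,0,0,0,0,0],
    [0,0,0,1.5,0,0,0],
    [0,0,0,1.5,0,0,0],
    [0,0,0,1,0,0,0],
    [0,0,0,1,0,0,0],
    [0,0,0,0,0,0,0],
    [0,0,0,0,0,0,0],
    [0,0,0,0,0,0,0],
  ],
)

```text
time: 35.55
tool_pos: [508.1, 200.3, 38.0]
tcp_rot: [180.0, 0.0, 172.6]
ft_force: [-2.9, -1.0, 4.8]
finger_gap: 57.1
grip_force: 32.7
```

```bash
python3 - <<'E'
from h import *
where()
E
```

```text
t 35.55 cab [-168.6    0.9] z 38.0 rot [180.    0.  172.6] F [-2.9 -1.   4.8] gap 57.1
```

Emit:
apply_moves(
  steps=[
    [0.3,0,0,0,0,0,0],
    [0.45,0,0,0,0,0,0],
    [0.55,0,0,0,0,0,0],
    [0.55,0,0,0,0,0,0],
    [0.55,0,0,0,0,0,0],
    [0.55,0,0,-4,0,0,0],
    [0.55,0,0,-15,0,0,0],
    [0.55,0,0,-20,0,0,0],
  ],
)

```text
time: 36.35
tool_pos: [507.3, 200.0, 76.8]
tcp_rot: [-180.0, -0.1, 172.6]
ft_force: [-0.2, -0.2, 0.7]
finger_gap: 66.2
grip_force: 0.0
```

Emit:
apply_moves(
  steps=[
    [-1,0,-20,-20,0,0,0],
    [-1,0,-25,-10,0,0,0],
    [-1,0,-25,0,0,0,0],
    [-1,0,-25,0,0,0,0],
    [-1,0,-20,0,-0.95,0,0],
    [-1,0,0,0,-0.95,0,0],
    [-1,0,0,0,-0.95,0,0],
    [-1,0,0,0,-0.95,0,0],
  ],
)

```text
time: 37.15
tool_pos: [494.2, 85.9, 108.6]
tcp_rot: [160.8, 0.2, 172.6]
ft_force: [0.4, 0.2, -0.6]
finger_gap: 0.1
grip_force: 0.0
```

Emit:
apply_moves(
  steps=[
    [-1,0,0,0,-0.95,0,0],
    [-1,0,0,0,-0.95,0,0],
    [-1,0,0,0,-0.95,0,0],
    [-1,0,0,0,-0.95,0,0],
    [-1,0,0,0,0,0,0],
    [-1,0,0,0,0,0,0],
    [-1,0,0,0,0,0,0],
    [-1,0,0,0,0,0,0],
  ],
)

```text
time: 37.95
tool_pos: [493.6, 86.6, 107.3]
tcp_rot: [142.1, 0.1, 172.7]
ft_force: [-0.1, -0.5, -0.5]
finger_gap: 0.4
grip_force: 0.0
```

```bash
python3 - <<'E'
from h import *
where(); s=r.snapshot("side");t=r.snapshot("top");green(s,43);green(t,43)
go(*cab(-218,1),47,172.4,-38)
E
```

```text
t 37.95 cab [-2.832e+02  2.000e-01] z 107.3 rot [1.421e+02 1.000e-01 1.727e+02] F [-0.1 -0.5 -0.5] gap 0.4
green 66 px [267.3 184.1] box [262 181  12   7] cab [-170.8    5.8] r 170.9
green 232 px [190.6 208. ] box [182 200  18  17] cab [-26.5 -61.5] r 67.0
green 15 px [162.6 224.6] box [161 223   4   4] cab [52.7  1.1] r 52.7
green 263 px [232.6 233.4] box [224 225  18  18] cab [-168.3    1.3] r 168.3
green 44 px [143.7 288.9] box [125 288  37   3] cab [ 81.3 205.6] r 221.1
green 37 px [174.6 288.6] box [163 288  23   2] cab [-13.4 193.2] r 193.6
green 40 px [200.  288.3] box [187 288  30   2] cab [-91.1 182.7] r 204.1
t 38.05 pos [493.4  86.7 107. ] rot [1.421e+02 1.000e-01 1.727e+02] F [-0.1 -0.  -0.2] gap 0.1 grip 0.0
shift [ 0.3 14.5 87.4]
turn units [-0.01 -0.02  0.05]
```

Emit:
apply_moves(
  steps=[
    [-1,0,2,12.5,0,0,0],
    [-1,0,2,12.5,0,0,0],
    [-1,0,2,12.5,0,0,0],
    [-1,0,2,12.5,0,0,0],
    [-1,0,2,12.5,0,0,0],
    [-1,0,2,12.5,0,0,0],
    [-1,0,2.5,12.5,0,0,0],
    [-1,0,0,0,0,0,0],
  ],
)

```text
time: 38.85
tool_pos: [500.4, 152.4, 44.9]
tcp_rot: [142.0, -0.1, 172.7]
ft_force: [-0.5, 0.1, -0.8]
finger_gap: 0.4
grip_force: 0.0
```

Emit:
apply_moves(
  steps=[
    [-1,0,4.7,3.7,0,0,0],
    [-1,0,4.7,3.7,0,0,0],
    [-1,0,4.7,3.7,0,0,0],
    [-1,0,4.7,3.7,0,0,0],
    [-1,0,4.7,3.7,0,0,0],
    [-1,0,4.7,3.7,0,0,0],
    [-1,0,4.7,3.7,0,0,0],
    [-1,0,4.7,3.7,0,0,0],
  ],
)

```text
time: 39.65
tool_pos: [508.2, 198.8, 46.6]
tcp_rot: [142.0, 0.0, 172.6]
ft_force: [-0.9, -2.0, 4.2]
finger_gap: 0.2
grip_force: 2.0
```

Emit:
apply_moves(
  steps=[
    [-1,0,4.7,3.7,0,0,0],
    [-1,0,4.7,3.7,0,0,0],
    [-1,0,4.7,3.7,0,0,0],
    [-1,0,4.7,3.7,0,0,0],
    [-1,0,0,0,0,0,0],
    [-1,0,0,0,0,0,0],
    [-1,0,0,0,0,0,0],
    [-1,0,0,0,0,0,0],
  ],
)

```text
time: 40.45
tool_pos: [510.5, 222.1, 45.8]
tcp_rot: [142.0, -0.0, 172.6]
ft_force: [0.3, -0.6, 1.0]
finger_gap: -0.2
grip_force: 0.5
```

```bash
python3 - <<'E'
from h import *
where(); t=r.snapshot("top");green(t,43)
E
```

```text
t 40.45 cab [-146.7    1.4] z 45.8 rot [142.   -0.  172.6] F [ 0.3 -0.6  1. ] gap -0.2
green 232 px [190.5 208. ] box [182 200  18  17] cab [-26.4 -61.5] r 66.9
green 15 px [162.6 224.6] box [161 223   4   4] cab [52.7  1.1] r 52.7
green 215 px [215.6 231.4] box [209 223  15  18] cab [-114.5    1.7] r 114.5
green 95 px [247.6 233.9] box [244 222  13  28] cab [-215.    -2.7] r 215.0
green 21 px [205.7 287.9] box [198 287  15   3] cab [-108.5  179.3] r 209.6
green 39 px [145.5 288.8] box [132 288  30   2] cab [ 75.7 204.5] r 218.1
green 16 px [167.  288.6] box [163 288   9   2] cab [ 10.1 195.9] r 196.1
green 21 px [179.1 288.6] box [173 288  12   2] cab [-27.2 191.3] r 193.3
```

Emit:
apply_moves(
  steps=[
    [-1,0,4.5,2.3,0,0,0],
    [-1,0,3.9,3.1,0,0,0],
    [-1,0,3.9,3.1,0,0,0],
    [-1,0,3.9,3.1,0,0,0],
    [-1,0,3.9,3.1,0,0,0],
    [-1,0,3.9,3.1,0,0,0],
    [-1,0,3.9,3.1,0,0,0],
    [-1,0,3.9,3.1,0,0,0],
  ],
)

```text
time: 41.3
tool_pos: [516.8, 262.2, 47.7]
tcp_rot: [142.0, 0.1, 172.6]
ft_force: [-0.1, -0.5, -0.1]
finger_gap: 0.1
grip_force: 0.3
```

Emit:
apply_moves(
  steps=[
    [-1,0,2.4,1.8,0,0,0],
    [-1,0,2.4,1.8,0,0,0],
    [-1,0,2.4,1.8,0,0,0],
    [-1,0,2.0,1.5,0,0,0],
    [-1,0,0.8,0.6,0,0,0],
    [-1,0,0,0,0,0,0],
    [-1,0,0,0,0,0,0],
    [-1,0,0,0,0,0,0],
  ],
)

```text
time: 42.1
tool_pos: [517.3, 273.0, 46.5]
tcp_rot: [142.1, -0.0, 172.6]
ft_force: [-4.0, -9.1, 3.8]
finger_gap: -0.0
grip_force: 5.2
```

Emit:
apply_moves(
  steps=[
    [-1,0,-4,-3,0,0,0],
    [-1,0,-12,-9,0,0,0],
    [-1,0,-16,-12,0,0,0],
    [-1,0,-20,-16,0,0,0],
    [-1,0,-20,-16,0,0,0],
    [-1,0,0,-25,0,0,0],
    [-1,0,0,-25,0,0,0],
    [-1,0,0,0,0,0,0],
  ],
)

```text
time: 42.9
tool_pos: [504.1, 151.2, 88.9]
tcp_rot: [142.0, 0.3, 172.5]
ft_force: [0.6, -0.2, 0.5]
finger_gap: -0.0
grip_force: 0.0
```

```bash
cat >> h.py <<'E'
def flapdepth(s):
    # median gray of patches at the shut flap plane
    for X,Y,Z in((-97,0,50),(-97,0,60),(-97,0,70),(-97,18,60),(-97,-18,60)):
        u,v=proj(s,(*cab(X,Y),Z)).round().astype(int); P=cloud(s)[v-1:v+2,u-1:u+2].reshape(-1,3); p=np.median(P,0)
        q=R.from_euler("z",-YAW,degrees=True).apply([*(p[:2]-C0),0]); print("flap",(X,Y,Z),q[:2].round(0),p[2].round(0),s["color"][v,u])
E
python3 - <<'E'
from h import *
where(); t=r.snapshot("top");green(t,30); flapdepth(r.snapshot("side"))
E
```

```text
t 42.9 cab [-217.8   -1.6] z 88.9 rot [142.    0.3 172.5] F [ 0.6 -0.2  0.5] gap -0.0
green 231 px [190.6 208. ] box [182 200  18  17] cab [-23.3 -62. ] r 66.2
green 139 px [199.9 228.7] box [195 221  11  17] cab [-61.6  -0.4] r 61.6
green 15 px [162.6 224.6] box [161 223   4   4] cab [56.8  1.1] r 56.8
green 33 px [201.8 288.3] box [192 287  22   3] cab [-93.7 183.5] r 206.1
green 90 px [157.6 288.7] box [124 288  64   3] cab [ 42.7 201.7] r 206.1
flap (-97, 0, 50) [-100.   -1.] 51.0 [176 180 185]
flap (-97, 0, 60) [-103.    1.] 62.0 [176 180 184]
flap (-97, 0, 70) [-103.    5.] 77.0 [174 175 183]
flap (-97, 18, 60) [-99.  18.] 60.0 [174 175 182]
flap (-97, -18, 60) [-318.   15.] 169.0 [64 63 68]
```

Second dish is home and the flap is shut. Next knob turn, gripping from yaw 46.4°.

Emit:
apply_moves(
  steps=[
    [-1,0,0,0,0.95,0,0],
    [-1,0,0,0,0.95,0,0],
    [-1,0,0,0,0.95,0,0],
    [-1,0,0,0,0.95,0,0],
    [-1,0,0,0,0.95,0,0],
    [-1,0,0,0,0.95,0,0],
    [-1,0,0,0,0.95,0,0],
    [-1,0,0,0,0.95,0,0],
  ],
)

```text
time: 43.8
tool_pos: [501.1, 153.9, 85.3]
tcp_rot: [-179.8, -0.0, 172.7]
ft_force: [0.6, 0.2, -0.1]
finger_gap: -0.1
grip_force: 0.0
```

Emit:
apply_moves(
  steps=[
    [0.2,0,0,-25,0,0,0],
    [0.2,0,0,-25,0,0,0],
    [0.2,0,0,-25,0,0,0],
    [0.2,-0.2,31,0,0,0,0],
    [0.2,-0.2,31,0,0,0,0],
    [0.2,-0.2,31,0,0,0,0],
    [0.2,-0.2,31,0,0,0,0],
    [0.2,-0.2,31,0,0,0,0],
  ],
)

```text
time: 44.6
tool_pos: [521.7, 308.6, 159.4]
tcp_rot: [-180.0, -0.1, 172.7]
ft_force: [-0.8, -0.2, 0.3]
finger_gap: 51.3
grip_force: 0.0
```

Emit:
apply_moves(
  steps=[
    [0.2,-0.2,31,0,0,0,0],
    [0.2,-0.2,31,0,0,0,0],
    [0.2,0,0,0,0,0,0.97],
    [0.2,0,0,0,0,0,0.97],
    [0.2,0,0,0,0,0,0.97],
    [0.2,0,0,0,0,0,0.97],
    [0.2,0,0,0,0,0,0.97],
    [0.2,0,0,0,0,0,0.97],
  ],
)

```text
time: 45.4
tool_pos: [529.9, 368.7, 159.1]
tcp_rot: [-179.9, -0.1, 143.4]
ft_force: [0.2, 0.6, 0.5]
finger_gap: 51.4
grip_force: 0.0
```

Emit:
apply_moves(
  steps=[
    [0.2,0,0,0,0,0,0.97],
    [0.2,0,0,0,0,0,0.97],
    [0.2,0,0,0,0,0,0.97],
    [0.2,0,0,0,0,0,0.97],
    [0.2,0,0,0,0,0,0.97],
    [0.2,0,0,0,0,0,0.97],
    [0.2,0,0,0,0,0,0.97],
    [0.2,0,0,0,0,0,0.97],
  ],
)

```text
time: 46.2
tool_pos: [529.8, 368.7, 159.1]
tcp_rot: [-179.8, 0.0, 104.6]
ft_force: [-1.1, 0.4, 0.5]
finger_gap: 51.0
grip_force: 0.0
```

Emit:
apply_moves(
  steps=[
    [0.2,0,0,0,0,0,0.97],
    [0.2,0,0,0,0,0,0.97],
    [0.2,0,0,0,0,0,0.97],
    [0.2,0,0,0,0,0,0.97],
    [0.2,0,0,0,0,0,0.97],
    [0.2,0,0,0,0,0,0.97],
    [0.2,0,0,0,0,0,0.97],
    [0.2,0,0,0,0,0,0.97],
  ],
)

```text
time: 47.0
tool_pos: [529.8, 368.7, 159.1]
tcp_rot: [-179.9, 0.1, 65.8]
ft_force: [0.2, -0.2, -0.1]
finger_gap: 50.8
grip_force: 0.0
```

Emit:
apply_moves(
  steps=[
    [0.2,0,0,0,0,0,0.97],
    [0.2,0,0,0,0,0,0.97],
    [0.2,0,0,0,0,0,0.97],
    [0.2,0,0,0,0,0,0.97],
    [0.2,0,0,0,0,0,0],
    [0.2,0,0,0,0,0,0],
    [0.2,0,0,0,0,0,0],
    [0.2,0,0,0,0,0,0],
  ],
)

```text
time: 47.8
tool_pos: [531.0, 368.2, 160.9]
tcp_rot: [-180.0, 0.0, 46.6]
ft_force: [-0.1, -0.6, 0.3]
finger_gap: 51.2
grip_force: 0.0
```

```bash
python3 - <<'E'
from h import *
go(532,367.5,106,46.4)
E
```

```text
t 47.8 pos [531.  368.2 160.9] rot [-180.     0.    46.6] F [-0.1 -0.6  0.3] gap 51.2 grip 0.0
shift [ 0.2  1.2 54.9]
turn units [-0.    0.    0.04]
```

Emit:
apply_moves(
  steps=[
    [0.2,0,1,8,0,0,0],
    [0.2,0,0,8,0,0,0],
    [0.2,0,0,8,0,0,0],
    [0.2,0,0,8,0,0,0],
    [0.2,0,0,8,0,0,0],
    [0.2,0,0,8,0,0,0],
    [0.2,0,0,6,0,0,0],
    [0.2,0,0,0,0,0,0],
  ],
)

```text
time: 48.6
tool_pos: [531.3, 367.0, 105.8]
tcp_rot: [-180.0, 0.1, 46.5]
ft_force: [-0.0, 0.1, -0.4]
finger_gap: 51.1
grip_force: 0.0
```

Emit:
apply_moves(
  steps=[
    [-1,0,0,0,0,0,0],
    [-1,0,0,0,0,0,0],
    [-1,0,0,0,0,0,0],
    [-1,0,0,0,0,0,0],
    [-1,0,0,0,0,0,0],
    [-1,0,0,0,0,0,-0.96],
    [-1,0,0,0,0,0,-0.96],
    [-1,0,0,0,0,0,-0.96],
  ],
)

```text
time: 49.4
tool_pos: [532.0, 367.9, 108.1]
tcp_rot: [-180.0, -0.1, 61.1]
ft_force: [-2.7, 1.2, 5.0]
finger_gap: 15.2
grip_force: 31.3
```

Emit:
apply_moves(
  steps=[
    [-1,0,0,0,0,0,-0.96],
    [-1,0,0,0,0,0,-0.96],
    [-1,0,0,0,0,0,-0.96],
    [-1,0,0,0,0,0,-0.96],
    [-1,0,0,0,0,0,-0.96],
    [-1,0,0,0,0,0,-0.96],
    [-1,0,0,0,0,0,-0.96],
    [-1,0,0,0,0,0,-0.96],
  ],
)

```text
time: 50.2
tool_pos: [531.4, 368.0, 108.1]
tcp_rot: [-180.0, -0.1, 99.5]
ft_force: [-6.5, 0.7, 6.3]
finger_gap: 15.4
grip_force: 31.5
```

Emit:
apply_moves(
  steps=[
    [-1,0,0,0,0,0,-0.96],
    [-1,0,0,0,0,0,-0.96],
    [-1,0,0,0,0,0,-0.96],
    [-1,0,0,0,0,0,-0.96],
    [-1,0,0,0,0,0,0],
    [-1,0,0,0,0,0,0],
    [-1,0,0,0,0,0,0],
    [-1,0,0,0,0,0,0],
  ],
)

```text
time: 51.0
tool_pos: [531.0, 367.9, 108.0]
tcp_rot: [-179.9, -0.1, 118.5]
ft_force: [-6.9, 1.0, 8.0]
finger_gap: 15.4
grip_force: 31.6
```

```bash
python3 - <<'E'
from h import *
go(531.3,367.3,106,118.4);print(r.sense()["wrist_torque"])
E
```

```text
t 51.0 pos [531.  367.9 108. ] rot [-1.799e+02 -1.000e-01  1.185e+02] F [-6.9  1.   8. ] gap 15.4 grip 31.60975992679596
shift [-0.7 -0.   2. ]
turn units [-0.01 -0.01  0.03]
[ 0.09814963  1.24012457 -0.04640601]
```

Emit:
apply_moves(
  steps=[
    [0.2,0,0,0,0,0,0],
    [0.2,0,0,0,0,0,0],
    [0.2,0,0,0,0,0,0],
    [0.2,0,0,-10,0,0,0],
    [0.2,0,0,-20,0,0,0],
    [0.2,0,0,-20,0,0,0],
    [0.2,0,0,-10,0,0,-0.9],
    [0.2,0,0,0,0,0,-0.9],
  ],
)

```text
time: 51.8
tool_pos: [533.5, 368.1, 171.0]
tcp_rot: [179.7, 0.0, 127.7]
ft_force: [0.3, -0.3, 0.4]
finger_gap: 51.4
grip_force: 0.0
```

Emit:
apply_moves(
  steps=[
    [0.65,0,0,0,0,0,-0.9],
    [0.65,0,0,0,0,0,-0.9],
    [0.65,0,0,0,0,0,-0.9],
    [0.65,0,0,0,0,0,-0.9],
    [0.65,0,0,0,0,0,-0.9],
    [0.65,0,0,0,0,0,-0.9],
    [0.65,0,0,0,0,0,-0.9],
    [0.65,0,0,0,0,0,-0.9],
  ],
)

```text
time: 52.6
tool_pos: [532.3, 367.4, 168.1]
tcp_rot: [180.0, 0.0, 163.7]
ft_force: [-0.2, 0.8, 0.1]
finger_gap: 70.5
grip_force: 0.0
```

Emit:
apply_moves(
  steps=[
    [0.65,0,0,0,0,0,-0.9],
    [0.65,0,0,0,0,0,-0.9],
    [0.65,-4,-39,0,0,0,0],
    [0.65,-4,-39,0,0,0,0],
    [0.65,-4,-39,0,0,0,0],
    [0.65,-4,-39,0,0,0,0],
    [0.65,-4,-39,0,0,0,0],
    [0.65,-4,-39,0,0,0,0],
  ],
)

```text
time: 53.4
tool_pos: [525.3, 130.7, 168.2]
tcp_rot: [180.0, 0.1, 172.5]
ft_force: [0.1, -0.4, 0.6]
finger_gap: 70.9
grip_force: 0.0
```

Emit:
apply_moves(
  steps=[
    [0.65,-4,-39,0,0,0,0],
    [0.65,-4,-39,0,0,0,0],
    [0.65,-4,-39,0,0,0,0],
    [0.65,-4,-39,0,0,0,0],
    [0.65,-4,-39,0,0,0,0],
    [0.65,-4,-39,0,0,0,0],
    [0.65,-4,-39,0,0,0,0],
    [0.65,-4,-39,0,0,0,0],
  ],
)

```text
time: 54.2
tool_pos: [516.1, -183.2, 168.3]
tcp_rot: [-180.0, 0.1, 172.5]
ft_force: [1.3, 0.7, -0.7]
finger_gap: 70.7
grip_force: 0.0
```

Emit:
apply_moves(
  steps=[
    [0.65,-4,-37,0,0,0,0],
    [0.65,0,0,10,0,0,0],
    [0.65,0,0,10,0,0,0],
    [0.65,0,0,10,0,0,0],
    [0.65,0,0,0,0,0,0],
    [0.65,0,0,0,0,0,0],
    [0.65,0,0,0,0,0,0],
    [0.65,0,0,0,0,0,0],
  ],
)

```text
time: 55.0
tool_pos: [515.8, -218.2, 138.0]
tcp_rot: [-180.0, 0.1, 172.5]
ft_force: [-0.7, 0.5, 0.4]
finger_gap: 70.6
grip_force: 0.0
```

```bash
python3 - <<'E'
from h import *
t=r.snapshot("top");s=r.snapshot("side")
for x in(t,s): [print(*a) for a in dishes(x)]
green(t,30)
go(517,-219,2,172.4)
E
```

```text
143 [313.1 251.1] [ 519.6 -219.8    8. ]
175 [328.4 271.8] [ 522.1 -330.8    8. ]
green 232 px [190.6 207.9] box [183 200  17  17] cab [-23.  -62.3] r 66.4
green 203 px [165.1 210.9] box [157 203  18  17] cab [ 55.4 -42.8] r 70.0
green 16 px [162.5 225. ] box [161 223   4   5] cab [56.9  2.4] r 57.0
green 36 px [146.2 288.9] box [131 288  32   2] cab [ 78.  206.5] r 220.7
green 30 px [174.6 288.6] box [164 288  20   2] cab [ -9.7 194.9] r 195.2
green 21 px [205.  288.2] box [198 288  16   2] cab [-103.9  182.2] r 209.7
t 55.1 pos [ 515.6 -218.4  137.8] rot [-180.     0.   172.5] F [ 0.5 -0.4  0.3] gap 70.2 grip 0.0
shift [ -1.3  -0.4 135.8]
turn units [-0.    0.01  0.02]
```

Emit:
apply_moves(
  steps=[
    [0.65,-1.2,-0.5,25,0,0,0],
    [0.65,0,0,25,0,0,0],
    [0.65,0,0,25,0,0,0],
    [0.65,0,0,22,0,0,0],
    [0.65,0,0,16,0,0,0],
    [0.65,0,0,12,0,0,0],
    [0.65,0,0,7,0,0,0],
    [0.65,0,0,3,0,0,0],
  ],
)

```text
time: 55.9
tool_pos: [516.4, -219.2, 2.0]
tcp_rot: [180.0, -0.0, 172.5]
ft_force: [-0.7, 0.7, 0.4]
finger_gap: 70.5
grip_force: 0.0
```

Emit:
apply_moves(
  steps=[
    [0,0,0,0,0,0,0],
    [0,0,0,0,0,0,0],
    [0,0,0,0,0,0,0],
    [0,0,0,0,0,0,0],
    [0,0,0,0,0,0,0],
    [0,0,0,0,0,0,0],
    [0,0,0,-10,0,0,0],
    [0,0,0,-20,0,0,0],
  ],
)

```text
time: 56.7
tool_pos: [514.6, -218.2, 30.9]
tcp_rot: [179.9, -0.2, 172.5]
ft_force: [0.3, -0.7, -1.3]
finger_gap: 56.8
grip_force: 32.2
```

Emit:
apply_moves(
  steps=[
    [0,0,0,-22,0,0,0],
    [0,0,0,-22,0,0,0],
    [0,0,0,-22,0,0,0],
    [0,0,0,0,0,0,0],
    [0,0,0,0,0,0,0],
    [0,0,0,0,0,0,0],
    [0,0,0,0,0,0,0],
    [0,0,0,0,0,0,0],
  ],
)

```text
time: 57.5
tool_pos: [515.7, -218.8, 97.1]
tcp_rot: [180.0, -0.1, 172.5]
ft_force: [-0.0, -0.3, -0.5]
finger_gap: 57.3
grip_force: 32.2
```

```bash
python3 - <<'E'
from h import *
go(507.8,198.8,70,172.4)
E
```

```text
t 57.5 pos [ 515.7 -218.8   97.1] rot [ 1.800e+02 -1.000e-01  1.725e+02] F [-0.  -0.3 -0.5] gap 57.3 grip 32.15775318807573
shift [ 62.3 412.9  27.5]
turn units [ 0.01 -0.02  0.02]
```

Emit:
apply_moves(
  steps=[
    [0,5.2,34.4,0,0,0,0],
    [0,5.2,34.4,0,0,0,0],
    [0,5.2,34.4,0,0,0,0],
    [0,5.2,34.4,0,0,0,0],
    [0,5.2,34.4,0,0,0,0],
    [0,5.2,34.4,0,0,0,0],
    [0,5.2,34.4,0,0,0,0],
    [0,5.2,34.4,0,0,0,0],
  ],
)

```text
time: 58.3
tool_pos: [510.6, 60.5, 97.8]
tcp_rot: [-180.0, -0.0, 172.5]
ft_force: [0.2, -0.2, -0.2]
finger_gap: 56.9
grip_force: 32.2
```

Emit:
apply_moves(
  steps=[
    [0,5.2,34.4,0,0,0,0],
    [0,5.2,34.4,0,0,0,0],
    [0,5.2,34.4,0,0,0,0],
    [0,5.2,34.4,0,0,0,0],
    [0,0,0,15,0,0,0],
    [0,0,0,15,0,0,0],
    [0,0,0,0,0,0,0],
    [0,0,0,0,0,0,0],
  ],
)

```text
time: 59.1
tool_pos: [507.6, 197.0, 67.1]
tcp_rot: [-179.9, -0.1, 172.4]
ft_force: [1.1, -0.4, -0.3]
finger_gap: 57.2
grip_force: 32.2
```

```bash
python3 - <<'E'
from h import *
go(507.8,198.8,42,172.4)
E
```

```text
t 59.1 pos [507.6 197.   67.1] rot [-1.799e+02 -1.000e-01  1.724e+02] F [ 1.1 -0.4 -0.3] gap 57.2 grip 32.19945879536681
shift [ 0.   1.8 25.1]
turn units [-0.01 -0.03  0.  ]
```

Emit:
apply_moves(
  steps=[
    [0,1,2,0,0,0,0],
    [0,0,0,6,0,0,0],
    [0,0,0,6,0,0,0],
    [0,0,0,5,0,0,0],
    [0,0,0,4,0,0,0],
    [0,0,0,3,0,0,0],
    [0,0,0,0,0,0,0],
    [0,0,0,0,0,0,0],
  ],
)

```text
time: 59.9
tool_pos: [507.7, 200.4, 44.2]
tcp_rot: [-180.0, -0.0, 172.5]
ft_force: [0.8, 0.4, -0.7]
finger_gap: 57.2
grip_force: 32.2
```

Emit:
apply_moves(
  steps=[
    [0,0,0,0,0,0,0],
    [0,0,0,1.5,0,0,0],
    [0,0,0,1.5,0,0,0],
    [0,0,0,1.5,0,0,0],
    [0,0,0,0.8,0,0,0],
    [0,0,0,0,0,0,0],
    [0,0,0,0,0,0,0],
    [0,0,0,0,0,0,0],
  ],
)

```text
time: 60.7
tool_pos: [507.8, 200.4, 39.0]
tcp_rot: [180.0, 0.0, 172.5]
ft_force: [-0.0, -0.6, -0.7]
finger_gap: 57.0
grip_force: 32.2
```

```bash
python3 - <<'E'
from h import *
where()
E
```

```text
t 60.7 cab [-168.5    1.2] z 39.0 rot [180.    0.  172.5] F [-0.  -0.6 -0.7] gap 57.0
```

Emit:
apply_moves(
  steps=[
    [0,0,0,0.8,0,0,0],
    [0,0,0,0.6,0,0,0],
    [0,0,0,0,0,0,0],
    [0.3,0,0,0,0,0,0],
    [0.45,0,0,0,0,0,0],
    [0.55,0,0,0,0,0,0],
    [0.55,0,0,0,0,0,0],
    [0.55,0,0,0,0,0,0],
  ],
)

```text
time: 61.5
tool_pos: [507.6, 200.4, 37.4]
tcp_rot: [-180.0, -0.0, 172.5]
ft_force: [-0.1, 0.3, -1.1]
finger_gap: 65.9
grip_force: 0.0
```

Emit:
apply_moves(
  steps=[
    [0.55,0,0,-4,0,0,0],
    [0.55,0,0,-15,0,0,0],
    [0.55,0,0,-20,0,0,0],
    [-1,0,-20,-20,0,0,0],
    [-1,0,-25,-10,0,0,0],
    [-1,0,-25,0,0,0,0],
    [-1,0,-25,0,0,0,0],
    [-1,0,-20,0,-0.95,0,0],
  ],
)

```text
time: 62.3
tool_pos: [493.3, 86.6, 108.5]
tcp_rot: [175.2, 0.1, 172.6]
ft_force: [0.3, -0.4, -0.1]
finger_gap: 0.2
grip_force: 0.0
```

Emit:
apply_moves(
  steps=[
    [-1,0,0,0,-0.95,0,0],
    [-1,0,0,0,-0.95,0,0],
    [-1,0,0,0,-0.95,0,0],
    [-1,0,0,0,-0.95,0,0],
    [-1,0,0,0,-0.95,0,0],
    [-1,0,0,0,-0.95,0,0],
    [-1,0,0,0,-0.95,0,0],
    [-1,0,0,0,0,0,0],
  ],
)

```text
time: 63.1
tool_pos: [492.4, 85.2, 106.5]
tcp_rot: [141.9, -0.1, 172.4]
ft_force: [-0.2, 0.1, -0.4]
finger_gap: -0.0
grip_force: 0.0
```

```bash
python3 - <<'E'
from h import *
where(); t=r.snapshot("top");green(t,43)
go(*cab(-218,1),46,172.4,-38)
E
```

```text
t 63.1 cab [-284.8    1.2] z 106.5 rot [ 1.419e+02 -1.000e-01  1.724e+02] F [-0.2  0.1 -0.4] gap -0.0
green 234 px [190.5 207.9] box [182 200  18  17] cab [-26.3 -61.8] r 67.1
green 205 px [165.2 210.8] box [157 203  18  17] cab [ 51. -43.] r 66.7
green 16 px [162.6 224.8] box [161 223   4   5] cab [52.8  1.6] r 52.8
green 264 px [232.5 232.9] box [224 224  18  19] cab [-167.7    0. ] r 167.7
green 37 px [202.5 288.2] box [190 287  27   3] cab [-98.9 181.5] r 206.7
green 40 px [145.9 288.7] box [132 288  29   2] cab [ 74.6 204.3] r 217.5
green 40 px [175.3 288.6] box [162 288  25   2] cab [-15.4 193. ] r 193.6
t 63.15 pos [492.7  85.3 106.7] rot [142.   -0.  172.4] F [-0.7 -0.9 -0.2] gap -0.2 grip 0.0
shift [ 0.  15.2 88.8]
turn units [-0.01 -0.01 -0.01]
```

Emit:
apply_moves(
  steps=[
    [-1,0,2.2,12.5,0,0,0],
    [-1,0,2.2,12.5,0,0,0],
    [-1,0,2.2,12.5,0,0,0],
    [-1,0,2.2,12.5,0,0,0],
    [-1,0,2.2,12.5,0,0,0],
    [-1,0,2.2,12.5,0,0,0],
    [-1,0,2.2,12.5,0,0,0],
    [-1,0,0,0,0,0,0],
  ],
)

```text
time: 63.95
tool_pos: [500.1, 153.2, 45.5]
tcp_rot: [142.0, -0.2, 172.6]
ft_force: [-0.4, -0.0, -0.2]
finger_gap: -0.2
grip_force: 0.0
```

Emit:
apply_moves(
  steps=[
    [-1,0,4.7,3.7,0,0,0],
    [-1,0,4.7,3.7,0,0,0],
    [-1,0,4.7,3.7,0,0,0],
    [-1,0,4.7,3.7,0,0,0],
    [-1,0,4.7,3.7,0,0,0],
    [-1,0,4.7,3.7,0,0,0],
    [-1,0,4.7,3.7,0,0,0],
    [-1,0,4.7,3.7,0,0,0],
  ],
)

```text
time: 64.75
tool_pos: [507.9, 199.7, 47.2]
tcp_rot: [142.0, 0.0, 172.5]
ft_force: [0.9, -1.7, 3.1]
finger_gap: 0.6
grip_force: 1.8
```

Emit:
apply_moves(
  steps=[
    [-1,0,4.7,3.7,0,0,0],
    [-1,0,4.7,3.7,0,0,0],
    [-1,0,4.7,3.7,0,0,0],
    [-1,0,4.7,3.7,0,0,0],
    [-1,0,0,0,0,0,0],
    [-1,0,0,0,0,0,0],
    [-1,0,0,0,0,0,0],
    [-1,0,0,0,0,0,0],
  ],
)

```text
time: 65.55
tool_pos: [510.3, 222.9, 46.5]
tcp_rot: [142.0, -0.0, 172.5]
ft_force: [-0.1, -0.9, 1.1]
finger_gap: -0.1
grip_force: 0.4
```

```bash
python3 - <<'E'
from h import *
where(); t=r.snapshot("top");green(t,43)
E
```

```text
t 65.55 cab [-145.9    1.7] z 46.5 rot [142.   -0.  172.5] F [-0.1 -0.9  1.1] gap -0.1
green 233 px [190.6 207.9] box [183 200  17  17] cab [-26.5 -61.8] r 67.3
green 207 px [165.2 210.8] box [157 203  18  17] cab [ 50.9 -42.7] r 66.5
green 15 px [162.5 224.9] box [161 223   4   5] cab [53.  2.] r 53.1
green 209 px [215.6 230.5] box [209 222  15  18] cab [-114.   -1.] r 114.0
green 92 px [247.2 234.2] box [243 223  15  26] cab [-213.8   -1.8] r 213.8
green 54 px [149.9 288.8] box [130 288  42   2] cab [ 62.4 202.9] r 212.3
green 23 px [179.7 288.5] box [174 288  12   2] cab [-29. 191.] r 193.2
green 27 px [201.9 288.2] box [193 288  22   2] cab [-97.  181.6] r 205.9
```

Emit:
apply_moves(
  steps=[
    [-1,0,4.2,2.7,0,0,0],
    [-1,0,3.9,3.1,0,0,0],
    [-1,0,3.9,3.1,0,0,0],
    [-1,0,3.9,3.1,0,0,0],
    [-1,0,3.9,3.1,0,0,0],
    [-1,0,3.9,3.1,0,0,0],
    [-1,0,3.9,3.1,0,0,0],
    [-1,0,3.9,3.1,0,0,0],
  ],
)

```text
time: 66.4
tool_pos: [516.5, 263.0, 47.7]
tcp_rot: [142.0, 0.1, 172.5]
ft_force: [-0.4, -0.5, 0.8]
finger_gap: -0.3
grip_force: 0.4
```

Emit:
apply_moves(
  steps=[
    [-1,0,2.4,1.8,0,0,0],
    [-1,0,2.4,1.8,0,0,0],
    [-1,0,2.4,1.8,0,0,0],
    [-1,0,1.4,1.1,0,0,0],
    [-1,0,0.6,0.5,0,0,0],
    [-1,0,0,0,0,0,0],
    [-1,0,0,0,0,0,0],
    [-1,0,0,0,0,0,0],
  ],
)

```text
time: 67.2
tool_pos: [517.2, 273.1, 46.7]
tcp_rot: [142.1, -0.0, 172.5]
ft_force: [-3.6, -8.2, 2.8]
finger_gap: -0.1
grip_force: 4.5
```

Emit:
apply_moves(
  steps=[
    [-1,0,-4,-3,0,0,0],
    [-1,0,-12,-9,0,0,0],
    [-1,0,-16,-12,0,0,0],
    [-1,0,-20,-16,0,0,0],
    [-1,0,-20,-16,0,0,0],
    [-1,0,0,-25,0,0,0],
    [-1,0,0,-25,0,0,0],
    [-1,0,0,0,0,0,0],
  ],
)

```text
time: 68.0
tool_pos: [503.7, 151.1, 89.0]
tcp_rot: [142.0, 0.3, 172.4]
ft_force: [0.9, -0.9, -0.2]
finger_gap: -0.1
grip_force: 0.0
```

```bash
python3 - <<'E'
from h import *
where(); t=r.snapshot("top");green(t,30); flapdepth(r.snapshot("side"))
E
```

```text
t 68.0 cab [-218.    -1.3] z 89.0 rot [142.    0.3 172.4] F [ 0.9 -0.9 -0.2] gap -0.1
green 234 px [190.6 207.9] box [182 200  18  17] cab [-23.3 -62.1] r 66.4
green 202 px [165.2 210.8] box [157 204  18  16] cab [ 55.2 -43.1] r 70.0
green 138 px [199.9 228.5] box [195 221  11  17] cab [-61.6  -1.2] r 61.6
green 17 px [162.6 224.9] box [161 223   4   5] cab [56.7  2. ] r 56.8
green 26 px [203.5 288.2] box [195 287  19   3] cab [-99.2 182.6] r 207.8
green 75 px [158.5 288.7] box [129 288  55   3] cab [ 40.  201.4] r 205.3
flap (-97, 0, 50) [-102.   -1.] 54.0 [176 178 185]
flap (-97, 0, 60) [-101.    2.] 61.0 [176 178 184]
flap (-97, 0, 70) [-104.    3.] 74.0 [172 173 179]
flap (-97, 18, 60) [-102.   19.] 62.0 [175 177 181]
flap (-97, -18, 60) [-323.   17.] 172.0 [59 60 64]
```

Third dish is home. Next knob turn, from yaw 118.4° to 190.4°.

Emit:
apply_moves(
  steps=[
    [-1,0,0,0,0.95,0,0],
    [-1,0,0,0,0.95,0,0],
    [-1,0,0,0,0.95,0,0],
    [-1,0,0,0,0.95,0,0],
    [-1,0,0,0,0.95,0,0],
    [-1,0,0,0,0.95,0,0],
    [-1,0,0,0,0.95,0,0],
    [-1,0,0,0,0.95,0,0],
  ],
)

```text
time: 68.9
tool_pos: [500.7, 153.9, 85.3]
tcp_rot: [-179.8, -0.0, 172.6]
ft_force: [-0.1, -0.2, 0.5]
finger_gap: 0.1
grip_force: 0.0
```

Emit:
apply_moves(
  steps=[
    [0.2,0,0,-25,0,0,0],
    [0.2,0,0,-25,0,0,0],
    [0.2,0,0,-25,0,0,0],
    [0.2,-0.3,31,0,0,0,0],
    [0.2,-0.3,31,0,0,0,0],
    [0.2,-0.3,31,0,0,0,0],
    [0.2,-0.3,31,0,0,0,0],
    [0.2,-0.3,31,0,0,0,0],
  ],
)

```text
time: 69.7
tool_pos: [522.0, 308.4, 159.4]
tcp_rot: [-179.9, -0.1, 172.6]
ft_force: [0.7, 0.1, 0.5]
finger_gap: 51.2
grip_force: 0.0
```

Emit:
apply_moves(
  steps=[
    [0.2,-0.3,31,0,0,0,0],
    [0.2,-0.3,30,0,0,0,0],
    [0.2,0,0,0,0,0,0.9],
    [0.2,0,0,0,0,0,0.9],
    [0.2,0,0,0,0,0,0.9],
    [0.2,0,0,0,0,0,0.9],
    [0.2,0,0,0,0,0,0.9],
    [0.2,0,0,0,0,0,0.9],
  ],
)

```text
time: 70.5
tool_pos: [530.4, 367.6, 159.2]
tcp_rot: [-179.9, -0.1, 145.4]
ft_force: [-0.2, 0.4, -0.2]
finger_gap: 51.5
grip_force: 0.0
```

Emit:
apply_moves(
  steps=[
    [0.2,0,0,0,0,0,0.9],
    [0.2,0,0,0,0,0,0.9],
    [0.2,0,0,0,0,0,0.9],
    [0.2,0,0,0,0,0,0.9],
    [0.2,0,0,0,0,0,0.9],
    [0.2,0,0,0,0,0,0.9],
    [0.2,0,0,0,0,0,0],
    [0.2,0,0,0,0,0,0],
  ],
)

```text
time: 71.3
tool_pos: [530.9, 367.3, 160.0]
tcp_rot: [-179.9, -0.0, 118.7]
ft_force: [0.8, -0.3, -0.0]
finger_gap: 51.2
grip_force: 0.0
```

```bash
python3 - <<'E'
from h import *
go(532,367.5,106,118.4)
E
```

```text
t 71.3 pos [530.9 367.3 160. ] rot [-179.9   -0.   118.7] F [ 0.8 -0.3 -0. ] gap 51.2 grip 0.0
shift [-0.3  1.2 54. ]
turn units [-0.02 -0.    0.06]
```

Emit:
apply_moves(
  steps=[
    [0.2,0,1,8,0,0,0],
    [0.2,0,0,8,0,0,0],
    [0.2,0,0,8,0,0,0],
    [0.2,0,0,8,0,0,0],
    [0.2,0,0,8,0,0,0],
    [0.2,0,0,8,0,0,0],
    [0.2,0,0,6,0,0,0],
    [0.2,0,0,0,0,0,0],
  ],
)

```text
time: 72.1
tool_pos: [532.0, 366.9, 105.9]
tcp_rot: [-179.9, 0.0, 118.5]
ft_force: [0.1, 0.3, -0.0]
finger_gap: 51.0
grip_force: 0.0
```

Emit:
apply_moves(
  steps=[
    [-1,0,0,0,0,0,0],
    [-1,0,0,0,0,0,0],
    [-1,0,0,0,0,0,0],
    [-1,0,0,0,0,0,0],
    [-1,0,0,0,0,0,0],
    [-1,0,0,0,0,0,-0.96],
    [-1,0,0,0,0,0,-0.96],
    [-1,0,0,0,0,0,-0.96],
  ],
)

```text
time: 72.9
tool_pos: [531.8, 366.8, 108.2]
tcp_rot: [-179.9, -0.0, 133.1]
ft_force: [-7.9, -4.8, 6.2]
finger_gap: 15.6
grip_force: 31.7
```

Emit:
apply_moves(
  steps=[
    [-1,0,0,0,0,0,-0.96],
    [-1,0,0,0,0,0,-0.96],
    [-1,0,0,0,0,0,-0.96],
    [-1,0,0,0,0,0,-0.96],
    [-1,0,0,0,0,0,-0.96],
    [-1,0,0,0,0,0,-0.96],
    [-1,0,0,0,0,0,-0.96],
    [-1,0,0,0,0,0,-0.96],
  ],
)

```text
time: 73.7
tool_pos: [531.8, 367.0, 108.2]
tcp_rot: [-179.9, -0.1, 171.5]
ft_force: [-8.1, -4.2, 6.7]
finger_gap: 14.8
grip_force: 31.5
```

Emit:
apply_moves(
  steps=[
    [-1,0,0,0,0,0,-0.96],
    [-1,0,0,0,0,0,-0.96],
    [-1,0,0,0,0,0,-0.96],
    [-1,0,0,0,0,0,-0.96],
    [-1,0,0,0,0,0,0],
    [-1,0,0,0,0,0,0],
    [-1,0,0,0,0,0,0],
    [-1,0,0,0,0,0,0],
  ],
)

```text
time: 74.5
tool_pos: [531.8, 367.0, 108.2]
tcp_rot: [-180.0, -0.1, -169.5]
ft_force: [-7.8, -4.4, 7.0]
finger_gap: 15.4
grip_force: 31.5
```

```bash
python3 - <<'E'
from h import *
go(531.3,367.3,106,190.4)
E
```

```text
t 74.5 pos [531.8 367.  108.2] rot [-1.800e+02 -1.000e-01 -1.695e+02] F [-7.8 -4.4  7. ] gap 15.4 grip 31.490052938461304
shift [0.4 0.3 2.2]
turn units [-0.01 -0.02  0.02]
```

Emit:
apply_moves(
  steps=[
    [0.2,0,0,0,0,0,0],
    [0.2,0,0,0,0,0,0],
    [0.2,0,0,0,0,0,0],
    [0.2,0,0,-10,0,0,0],
    [0.2,0,0,-20,0,0,0],
    [0.2,0,0,-20,0,0,0],
    [0.2,0,0,-10,0,0,0.9],
    [0.2,0,0,0,0,0,0.9],
  ],
)

```text
time: 75.3
tool_pos: [534.2, 368.2, 171.2]
tcp_rot: [179.9, 0.3, -178.7]
ft_force: [-0.4, 0.5, 0.3]
finger_gap: 51.5
grip_force: 0.0
```

Emit:
apply_moves(
  steps=[
    [0.65,0,0,0,0,0,0.9],
    [0.65,0,0,0,0,0,0.9],
    [0.65,-4.4,-38.5,0,0,0,0],
    [0.65,-4.4,-38.5,0,0,0,0],
    [0.65,-4.4,-38.5,0,0,0,0],
    [0.65,-4.4,-38.5,0,0,0,0],
    [0.65,-4.4,-38.5,0,0,0,0],
    [0.65,-4.4,-38.5,0,0,0,0],
  ],
)

```text
time: 76.1
tool_pos: [528.8, 133.4, 168.5]
tcp_rot: [180.0, 0.1, 172.5]
ft_force: [-0.1, 0.8, 0.1]
finger_gap: 70.6
grip_force: 0.0
```

Emit:
apply_moves(
  steps=[
    [0.65,-4.4,-38.5,0,0,0,0],
    [0.65,-4.4,-38.5,0,0,0,0],
    [0.65,-4.4,-38.5,0,0,0,0],
    [0.65,-4.4,-38.5,0,0,0,0],
    [0.65,-4.4,-38.5,0,0,0,0],
    [0.65,-4.4,-38.5,0,0,0,0],
    [0.65,-4.4,-38.5,0,0,0,0],
    [0.65,-4.4,-38.5,0,0,0,0],
  ],
)

```text
time: 76.9
tool_pos: [523.4, -176.9, 168.5]
tcp_rot: [-180.0, 0.1, 172.5]
ft_force: [0.6, 0.6, 0.6]
finger_gap: 70.9
grip_force: 0.0
```

Emit:
apply_moves(
  steps=[
    [0.65,-4.4,-38.5,0,0,0,0],
    [0.65,-4.4,-38.5,0,0,0,0],
    [0.65,-4.4,-38.5,0,0,0,0],
    [0.65,-4.4,-38.5,0,0,0,0],
    [0.65,0,0,10,0,0,0],
    [0.65,0,0,10,0,0,0],
    [0.65,0,0,10,0,0,0],
    [0.65,0,0,0,0,0,0],
  ],
)

```text
time: 77.7
tool_pos: [519.7, -327.9, 134.9]
tcp_rot: [179.9, -0.2, 172.6]
ft_force: [-0.3, 0.8, -0.3]
finger_gap: 70.5
grip_force: 0.0
```

```bash
python3 - <<'E'
from h import *
t=r.snapshot("top");s=r.snapshot("side")
for x in(t,s): [print(*a) for a in dishes(x)]
green(t,30)
go(519.7,-330,2,172.4)
E
```

```text
170 [328.4 271.6] [ 522.4 -330.1    8. ]
green 238 px [190.3 207.7] box [182 199  18  18] cab [-22.2 -62.8] r 66.6
green 201 px [164.9 211. ] box [157 204  18  16] cab [ 56.  -42.5] r 70.3
green 203 px [160.1 237.5] box [152 229  18  17] cab [58.5 42.4] r 72.3
green 34 px [204.1 288.1] box [190 287  29   3] cab [-100.9  182.1] r 208.2
green 37 px [144.8 288.8] box [130 288  31   2] cab [ 82.2 206.8] r 222.6
green 17 px [178.7 288.5] box [174 288  10   2] cab [-22.4 193.1] r 194.4
t 77.8 pos [ 520.6 -328.7  136.9] rot [ 1.800e+02 -1.000e-01  1.726e+02] F [ 0.6  0.3 -0.3] gap 70.1 grip 0.0
shift [  0.6  -1.5 134.9]
turn units [ 0.01 -0.01  0.04]
```

Emit:
apply_moves(
  steps=[
    [0.65,0.5,-1.5,25,0,0,0],
    [0.65,0,0,25,0,0,0],
    [0.65,0,0,25,0,0,0],
    [0.65,0,0,22,0,0,0],
    [0.65,0,0,16,0,0,0],
    [0.65,0,0,12,0,0,0],
    [0.65,0,0,7,0,0,0],
    [0.65,0,0,3,0,0,0],
  ],
)

```text
time: 78.6
tool_pos: [520.1, -331.4, 2.2]
tcp_rot: [180.0, -0.0, 172.5]
ft_force: [0.5, 0.8, 0.2]
finger_gap: 70.4
grip_force: 0.0
```

Emit:
apply_moves(
  steps=[
    [0,0,0,0,0,0,0],
    [0,0,0,0,0,0,0],
    [0,0,0,0,0,0,0],
    [0,0,0,0,0,0,0],
    [0,0,0,0,0,0,0],
    [0,0,0,0,0,0,0],
    [0,0,0,-10,0,0,0],
    [0,0,0,-20,0,0,0],
  ],
)

```text
time: 79.4
tool_pos: [518.4, -330.3, 30.8]
tcp_rot: [179.9, -0.2, 172.5]
ft_force: [-0.4, -0.3, 0.4]
finger_gap: 57.9
grip_force: 32.3
```

Emit:
apply_moves(
  steps=[
    [0,0,0,-22,0,0,0],
    [0,0,0,-22,0,0,0],
    [0,0,0,-22,0,0,0],
    [0,0,0,0,0,0,0],
    [0,0,0,0,0,0,0],
    [0,0,0,0,0,0,0],
    [0,0,0,0,0,0,0],
    [0,0,0,0,0,0,0],
  ],
)

```text
time: 80.2
tool_pos: [519.3, -331.0, 97.0]
tcp_rot: [179.9, -0.1, 172.5]
ft_force: [0.3, -0.5, -0.3]
finger_gap: 57.5
grip_force: 32.3
```

```bash
python3 - <<'E'
from h import *
go(507.8,199.5,70,172.4)
E
```

```text
t 80.2 pos [ 519.3 -331.    97. ] rot [ 1.799e+02 -1.000e-01  1.725e+02] F [ 0.3 -0.5 -0.3] gap 57.5 grip 32.25266071502119
shift [ 80.7 524.4  27.7]
turn units [ 0.01 -0.02  0.02]
```

Emit:
apply_moves(
  steps=[
    [0,5.4,35,0,0,0,0],
    [0,5.4,35,0,0,0,0],
    [0,5.4,35,0,0,0,0],
    [0,5.4,35,0,0,0,0],
    [0,5.4,35,0,0,0,0],
    [0,5.4,35,0,0,0,0],
    [0,5.4,35,0,0,0,0],
    [0,5.4,35,0,0,0,0],
  ],
)

```text
time: 81.0
tool_pos: [513.2, -46.8, 98.0]
tcp_rot: [180.0, -0.0, 172.5]
ft_force: [0.5, 1.1, -1.0]
finger_gap: 57.6
grip_force: 32.3
```

Emit:
apply_moves(
  steps=[
    [0,5.4,35,0,0,0,0],
    [0,5.4,35,0,0,0,0],
    [0,5.4,35,0,0,0,0],
    [0,5.4,35,0,0,0,0],
    [0,5.4,35,0,0,0,0],
    [0,5.4,35,0,0,0,0],
    [0,5.4,35,0,0,0,0],
    [0,0,0,0,0,0,0],
  ],
)

```text
time: 81.8
tool_pos: [507.5, 203.3, 98.1]
tcp_rot: [179.9, -0.0, 172.7]
ft_force: [0.0, -0.7, 0.4]
finger_gap: 58.0
grip_force: 32.3
```

Emit:
apply_moves(
  steps=[
    [0,0,0,15,0,0,0],
    [0,0,0,15,0,0,0],
    [0,0,0,0,0,0,0],
    [0,0,0,0,0,0,0],
    [0,0,0,0,0,0,0],
    [0,0,0,0,0,0,0],
    [0,0,0,0,0,0,0],
    [0,0,0,0,0,0,0],
  ],
)

```text
time: 82.6
tool_pos: [508.6, 199.6, 68.8]
tcp_rot: [180.0, 0.0, 172.5]
ft_force: [0.3, 0.0, -0.9]
finger_gap: 57.8
grip_force: 32.3
```

```bash
python3 - <<'E'
from h import *
go(507.8,199.5,44,172.4)
E
```

```text
t 82.6 pos [508.6 199.6  68.8] rot [180.    0.  172.5] F [ 0.3  0.  -0.9] gap 57.8 grip 32.34139854001114
shift [ 0.8 -0.2 24.8]
turn units [0.   0.01 0.02]
```

Emit:
apply_moves(
  steps=[
    [0,1,0,0,0,0,0],
    [0,0,0,6,0,0,0],
    [0,0,0,6,0,0,0],
    [0,0,0,6,0,0,0],
    [0,0,0,5,0,0,0],
    [0,0,0,3,0,0,0],
    [0,0,0,2,0,0,0],
    [0,0,0,0,0,0,0],
  ],
)

```text
time: 83.4
tool_pos: [507.1, 199.7, 40.0]
tcp_rot: [-180.0, -0.0, 172.5]
ft_force: [-0.3, -0.2, -0.3]
finger_gap: 57.7
grip_force: 32.3
```

Emit:
apply_moves(
  steps=[
    [0,0,0,1,0,0,0],
    [0,0,0,1,0,0,0],
    [0,0,0,1,0,0,0],
    [0,0,0,0.5,0,0,0],
    [0,0,0,0,0,0,0],
    [0,0,0,0,0,0,0],
    [0,0,0,0,0,0,0],
    [0,0,0,0,0,0,0],
  ],
)

```text
time: 84.2
tool_pos: [507.5, 199.8, 38.0]
tcp_rot: [180.0, 0.0, 172.5]
ft_force: [-4.5, -1.2, 8.8]
finger_gap: 57.8
grip_force: 33.2
```

```bash
python3 - <<'E'
from h import *
where()
E
```

```text
t 84.2 cab [-169.2    1.4] z 38.0 rot [180.    0.  172.5] F [-4.5 -1.2  8.8] gap 57.8
```

On the ledge. I'll release it, lean and approach as before.

Emit:
apply_moves(
  steps=[
    [0,0,0,-0.5,0,0,0],
    [0,0,0,0,0,0,0],
    [0.3,0,0,0,0,0,0],
    [0.45,0,0,0,0,0,0],
    [0.55,0,0,0,0,0,0],
    [0.55,0,0,0,0,0,0],
    [0.55,0,0,0,0,0,0],
    [0.55,0,0,0,0,0,0],
  ],
)

```text
time: 85.0
tool_pos: [507.2, 199.7, 37.2]
tcp_rot: [-180.0, -0.0, 172.5]
ft_force: [0.6, 0.2, 0.4]
finger_gap: 66.0
grip_force: 0.0
```

Emit:
apply_moves(
  steps=[
    [0.55,0,0,-4,0,0,0],
    [0.55,0,0,-15,0,0,0],
    [0.55,0,0,-20,0,0,0],
    [-1,0,-20,-20,0,0,0],
    [-1,0,-25,-10,0,0,0],
    [-1,0,-25,0,0,0,0],
    [-1,0,-25,0,0,0,0],
    [-1,0,-20,0,-0.95,0,0],
  ],
)

```text
time: 85.8
tool_pos: [492.9, 85.9, 108.3]
tcp_rot: [175.2, 0.2, 172.6]
ft_force: [-0.0, -0.4, -0.4]
finger_gap: -0.4
grip_force: 0.0
```

Emit:
apply_moves(
  steps=[
    [-1,0,0,0,-0.95,0,0],
    [-1,0,0,0,-0.95,0,0],
    [-1,0,0,0,-0.95,0,0],
    [-1,0,0,0,-0.95,0,0],
    [-1,0,0,0,-0.95,0,0],
    [-1,0,0,0,-0.95,0,0],
    [-1,0,0,0,-0.95,0,0],
    [-1,0,0,0,0,0,0],
  ],
)

```text
time: 86.6
tool_pos: [491.9, 84.5, 106.3]
tcp_rot: [141.9, -0.1, 172.4]
ft_force: [-0.3, 0.7, -1.1]
finger_gap: -0.0
grip_force: 0.0
```

```bash
python3 - <<'E'
from h import *
where(); t=r.snapshot("top");green(t,43)
go(*cab(-218,1),46,172.4,-38)
E
```

```text
t 86.6 cab [-285.5    1.6] z 106.3 rot [ 1.419e+02 -1.000e-01  1.724e+02] F [-0.3  0.7 -1.1] gap -0.0
green 237 px [190.3 207.8] box [182 200  18  17] cab [-25.5 -61.9] r 67.0
green 200 px [164.9 211. ] box [157 204  17  16] cab [ 52.  -42.2] r 67.0
green 262 px [232.7 233.7] box [224 225  18  18] cab [-168.6    2.2] r 168.6
green 204 px [160.1 237.4] box [152 229  18  17] cab [54.6 41.7] r 68.7
green 34 px [202.9 288.2] box [193 287  20   3] cab [-99.9 181.3] r 207.0
green 56 px [148.6 288.9] box [128 288  43   3] cab [ 66.4 203.7] r 214.3
green 24 px [179.5 288.5] box [173 288  13   2] cab [-28.2 191.1] r 193.2
t 86.65 pos [492.3  84.7 106.5] rot [142.   -0.  172.4] F [ 0.  -0.3  0.4] gap 0.0 grip 0.0
shift [-0.4 15.9 89.1]
turn units [-0.01 -0.01 -0.01]
```

Emit:
apply_moves(
  steps=[
    [-1,0,2.3,12.5,0,0,0],
    [-1,0,2.3,12.5,0,0,0],
    [-1,0,2.3,12.5,0,0,0],
    [-1,0,2.3,12.5,0,0,0],
    [-1,0,2.3,12.5,0,0,0],
    [-1,0,2.3,12.5,0,0,0],
    [-1,0,2.3,12.5,0,0,0],
    [-1,0,0,0,0,0,0],
  ],
)

```text
time: 87.45
tool_pos: [499.7, 153.1, 45.8]
tcp_rot: [142.0, -0.2, 172.6]
ft_force: [-0.6, -0.5, 0.4]
finger_gap: 0.1
grip_force: 0.0
```

Emit:
apply_moves(
  steps=[
    [-1,0,4.7,3.7,0,0,0],
    [-1,0,4.7,3.7,0,0,0],
    [-1,0,4.7,3.7,0,0,0],
    [-1,0,4.7,3.7,0,0,0],
    [-1,0,4.7,3.7,0,0,0],
    [-1,0,4.7,3.7,0,0,0],
    [-1,0,4.7,3.7,0,0,0],
    [-1,0,4.7,3.7,0,0,0],
  ],
)

```text
time: 88.25
tool_pos: [507.5, 199.6, 47.4]
tcp_rot: [142.0, 0.0, 172.5]
ft_force: [0.0, -2.2, 3.4]
finger_gap: 0.1
grip_force: 1.8
```

Emit:
apply_moves(
  steps=[
    [-1,0,4.7,3.7,0,0,0],
    [-1,0,4.7,3.7,0,0,0],
    [-1,0,4.7,3.7,0,0,0],
    [-1,0,4.7,3.7,0,0,0],
    [-1,0,0,0,0,0,0],
    [-1,0,0,0,0,0,0],
    [-1,0,0,0,0,0,0],
    [-1,0,0,0,0,0,0],
  ],
)

```text
time: 89.05
tool_pos: [509.9, 222.8, 46.7]
tcp_rot: [142.0, -0.0, 172.5]
ft_force: [-0.1, -0.4, 0.6]
finger_gap: 0.1
grip_force: 0.5
```

```bash
cat >> h.py <<'E'
def gold(t):
    b=t["color"].astype(int); y=(b[...,2]-b[...,0]); y[:,:140]=0;y[:,180:]=0;y[:200]=0;y[250:]=0
    v,u=np.nonzero(y>50); print("gold",u.mean().round(2),v.mean().round(2),len(u))
E
python3 - <<'E'
from h import *
where(); t=r.snapshot("top");green(t,43);gold(t)
E
```

```text
t 89.05 cab [-146.1    2.1] z 46.7 rot [142.   -0.  172.5] F [-0.1 -0.4  0.6] gap 0.1
green 232 px [190.4 207.7] box [182 200  18  17] cab [-25.7 -62.1] r 67.3
green 202 px [165. 211.] box [157 204  18  16] cab [ 51.5 -42.2] r 66.6
green 15 px [162.5 224.9] box [161 223   4   5] cab [53.  2.] r 53.1
green 211 px [215.3 231.5] box [209 223  15  18] cab [-113.8    2.1] r 113.8
green 100 px [247.7 233.4] box [243 222  15  28] cab [-215.    -4.5] r 215.0
green 205 px [160.  237.5] box [152 229  18  17] cab [54.8 41.9] r 69.0
green 44 px [200.5 288.2] box [187 287  31   3] cab [-92.5 182.1] r 204.2
green 22 px [139.  288.8] box [130 288  18   2] cab [ 95.9 207.2] r 228.3
green 26 px [161.  288.9] box [149 288  23   2] cab [ 28.2 199.1] r 201.1
green 25 px [179.2 288.5] box [173 288  13   2] cab [-27.5 191.1] r 193.1
gold 162.5 224.5 12
```

Plunger seated. I'll finish the push.

Emit:
apply_moves(
  steps=[
    [-1,0,4.2,2.7,0,0,0],
    [-1,0,3.9,3.1,0,0,0],
    [-1,0,3.9,3.1,0,0,0],
    [-1,0,3.9,3.1,0,0,0],
    [-1,0,3.9,3.1,0,0,0],
    [-1,0,3.9,3.1,0,0,0],
    [-1,0,3.9,3.1,0,0,0],
    [-1,0,3.9,3.1,0,0,0],
  ],
)

```text
time: 89.9
tool_pos: [516.2, 262.9, 47.9]
tcp_rot: [142.0, 0.1, 172.5]
ft_force: [0.9, -0.4, 1.4]
finger_gap: 0.0
grip_force: 0.3
```

Emit:
apply_moves(
  steps=[
    [-1,0,2.4,1.8,0,0,0],
    [-1,0,2.4,1.8,0,0,0],
    [-1,0,2.4,1.8,0,0,0],
    [-1,0,1.4,1.1,0,0,0],
    [-1,0,0.6,0.5,0,0,0],
    [-1,0,0,0,0,0,0],
    [-1,0,0,0,0,0,0],
    [-1,0,0,0,0,0,0],
  ],
)

```text
time: 90.7
tool_pos: [516.7, 273.2, 46.9]
tcp_rot: [142.1, -0.0, 172.5]
ft_force: [-1.1, -5.7, 1.8]
finger_gap: -0.3
grip_force: 3.4
```

Emit:
apply_moves(
  steps=[
    [-1,0,-4,-3,0,0,0],
    [-1,0,-12,-9,0,0,0],
    [-1,0,-16,-12,0,0,0],
    [-1,0,-20,-16,0,0,0],
    [-1,0,-20,-16,0,0,0],
    [-1,0,0,-25,0,0,0],
    [-1,0,0,-25,0,0,0],
    [-1,0,0,0,0,0,0],
  ],
)

```text
time: 91.5
tool_pos: [503.3, 150.9, 89.2]
tcp_rot: [142.0, 0.3, 172.4]
ft_force: [1.6, -0.4, -0.6]
finger_gap: -0.2
grip_force: 0.0
```

```bash
python3 - <<'E'
from h import *
where(); t=r.snapshot("top");green(t,30); flapdepth(r.snapshot("side"))
E
```

```text
t 91.5 cab [-218.2   -0.9] z 89.2 rot [142.    0.3 172.4] F [ 1.6 -0.4 -0.6] gap -0.2
green 237 px [190.3 207.8] box [182 200  18  17] cab [-22.3 -62.4] r 66.2
green 201 px [164.9 211. ] box [157 204  17  16] cab [ 56.1 -42.5] r 70.3
green 15 px [162.6 224.6] box [161 223   4   4] cab [56.8  1.1] r 56.8
green 134 px [199.9 229.3] box [195 222  11  17] cab [-61.8   1.2] r 61.8
green 201 px [160.1 237.5] box [152 229  18  17] cab [58.6 42.3] r 72.3
green 131 px [171.1 288.6] box [129 287  82   4] cab [  1.2 196.1] r 196.1
flap (-97, 0, 50) [-102.   -1.] 53.0 [176 178 184]
flap (-97, 0, 60) [-101.    3.] 60.0 [176 178 184]
flap (-97, 0, 70) [-102.    3.] 75.0 [170 173 178]
flap (-97, 18, 60) [-103.   19.] 64.0 [176 176 184]
flap (-97, -18, 60) [-320.   15.] 169.0 [63 64 66]
```

All four dishes are in. Final turn: the blank to the gate, from yaw 190.4° to 262.4°.

Emit:
apply_moves(
  steps=[
    [-1,0,0,0,0.95,0,0],
    [-1,0,0,0,0.95,0,0],
    [-1,0,0,0,0.95,0,0],
    [-1,0,0,0,0.95,0,0],
    [-1,0,0,0,0.95,0,0],
    [-1,0,0,0,0.95,0,0],
    [-1,0,0,0,0.95,0,0],
    [-1,0,0,0,0.95,0,0],
  ],
)

```text
time: 92.4
tool_pos: [500.3, 153.8, 85.6]
tcp_rot: [-179.8, -0.0, 172.6]
ft_force: [0.5, 0.6, -1.3]
finger_gap: 0.1
grip_force: 0.0
```

Emit:
apply_moves(
  steps=[
    [0.2,0,0,-25,0,0,0],
    [0.2,0,0,-25,0,0,0],
    [0.2,0,0,-25,0,0,0],
    [0.2,-0.3,31,0,0,0,0],
    [0.2,-0.3,31,0,0,0,0],
    [0.2,-0.3,31,0,0,0,0],
    [0.2,-0.3,31,0,0,0,0],
    [0.2,-0.3,31,0,0,0,0],
  ],
)

```text
time: 93.2
tool_pos: [521.6, 308.3, 159.7]
tcp_rot: [-179.9, -0.1, 172.6]
ft_force: [0.5, 0.3, -0.3]
finger_gap: 51.0
grip_force: 0.0
```

Emit:
apply_moves(
  steps=[
    [0.2,-0.3,31,0,0,0,0],
    [0.2,-0.3,30,0,0,0,0],
    [0.2,0,0,0,0,0,-0.9],
    [0.2,0,0,0,0,0,-0.9],
    [0.2,0,0,0,0,0,-0.9],
    [0.2,0,0,0,0,0,-0.9],
    [0.2,0,0,0,0,0,0],
    [0.2,0,0,0,0,0,0],
  ],
)

```text
time: 94.0
tool_pos: [530.5, 367.1, 160.2]
tcp_rot: [-180.0, -0.1, -169.6]
ft_force: [0.2, 0.4, 0.3]
finger_gap: 51.4
grip_force: 0.0
```

```bash
python3 - <<'E'
from h import *
go(532,367.5,106,190.4); print(r.sense()["joint_pos"][5])
E
```

```text
t 94.0 pos [530.5 367.1 160.2] rot [-1.800e+02 -1.000e-01 -1.696e+02] F [0.2 0.4 0.3] gap 51.4 grip 0.0
shift [-1.7  0.1 54.2]
turn units [-0.   -0.02  0.  ]
-70.30209799867983
```

Emit:
apply_moves(
  steps=[
    [0.2,-1.5,0,8,0,0,0],
    [0.2,0,0,8,0,0,0],
    [0.2,0,0,8,0,0,0],
    [0.2,0,0,8,0,0,0],
    [0.2,0,0,8,0,0,0],
    [0.2,0,0,8,0,0,0],
    [0.2,0,0,6,0,0,0],
    [0.2,0,0,0,0,0,0],
  ],
)

```text
time: 94.8
tool_pos: [532.2, 366.6, 106.1]
tcp_rot: [-180.0, -0.1, -169.5]
ft_force: [0.2, -0.2, 0.1]
finger_gap: 51.2
grip_force: 0.0
```

Emit:
apply_moves(
  steps=[
    [-1,0,0,0,0,0,0],
    [-1,0,0,0,0,0,0],
    [-1,0,0,0,0,0,0],
    [-1,0,0,0,0,0,0],
    [-1,0,0,0,0,0,0],
    [-1,0,0,0,0,0,-0.96],
    [-1,0,0,0,0,0,-0.96],
    [-1,0,0,0,0,0,-0.96],
  ],
)

```text
time: 95.6
tool_pos: [533.1, 367.7, 108.3]
tcp_rot: [179.9, 0.1, -154.9]
ft_force: [-1.1, 2.7, 3.8]
finger_gap: 15.6
grip_force: 31.4
```

Emit:
apply_moves(
  steps=[
    [-1,0,0,0,0,0,-0.96],
    [-1,0,0,0,0,0,-0.96],
    [-1,0,0,0,0,0,-0.96],
    [-1,0,0,0,0,0,-0.96],
    [-1,0,0,0,0,0,-0.96],
    [-1,0,0,0,0,0,-0.96],
    [-1,0,0,0,0,0,-0.96],
    [-1,0,0,0,0,0,-0.96],
  ],
)

```text
time: 96.4
tool_pos: [532.3, 368.5, 108.3]
tcp_rot: [179.9, 0.1, -116.5]
ft_force: [-3.3, 4.6, 5.6]
finger_gap: 15.5
grip_force: 31.3
```

Emit:
apply_moves(
  steps=[
    [-1,0,0,0,0,0,-0.96],
    [-1,0,0,0,0,0,-0.96],
    [-1,0,0,0,0,0,-0.96],
    [-1,0,0,0,0,0,-0.96],
    [-1,0,0,0,0,0,0],
    [-1,0,0,0,0,0,0],
    [-1,0,0,0,0,0,0],
    [-1,0,0,0,0,0,0],
  ],
)

```text
time: 97.2
tool_pos: [531.8, 368.7, 108.3]
tcp_rot: [179.9, 0.1, -97.5]
ft_force: [-6.7, 5.8, 6.2]
finger_gap: 15.0
grip_force: 31.5
```

```bash
python3 - <<'E'
from h import *
go(531.3,367.3,106,262.4)
E
```

```text
t 97.2 pos [531.8 368.7 108.3] rot [ 1.799e+02  1.000e-01 -9.750e+01] F [-6.7  5.8  6.2] gap 15.0 grip 31.46051198244095
shift [1.5 0.3 2.3]
turn units [0.02 0.02 0.03]
```

Emit:
apply_moves(
  steps=[
    [0.2,0,0,0,0,0,0],
    [0.2,0,0,0,0,0,0],
    [0.2,0,0,0,0,0,0],
    [0.2,0,0,-10,0,0,0],
    [0.2,0,0,-20,0,0,0],
    [0.2,0,0,-20,0,0,0],
    [0.2,0,0,-20,0,0,0],
    [0.2,0,0,-20,0,0,0],
  ],
)

```text
time: 98.0
tool_pos: [533.1, 366.9, 199.3]
tcp_rot: [-180.0, 0.0, -97.5]
ft_force: [0.3, 0.2, -0.5]
finger_gap: 51.0
grip_force: 0.0
```

Emit:
apply_moves(
  steps=[
    [0.2,35,0,0,0,0,0],
    [0.2,35,0,0,0,0,0],
    [0.2,35,0,0,0,0,0],
    [0.2,35,0,0,0,0,0],
    [0.2,35,0,0,0,0,0],
    [0.2,35,0,0,0,0,0],
    [0.2,35,0,0,0,0,0],
    [0.2,35,0,0,0,0,0],
  ],
)

```text
time: 98.8
tool_pos: [473.0, 148.2, 199.7]
tcp_rot: [-177.9, -3.5, -102.9]
ft_force: [-0.2, 0.3, 0.1]
finger_gap: 51.3
grip_force: 0.0
```

Emit:
apply_moves(
  steps=[
    [0.2,35,0,0,0,0,0],
    [0.2,35,0,0,0,0,0],
    [0.2,35,0,0,0,0,0],
    [0.2,35,0,0,0,0,0],
    [0.2,0,0,0,0,0,0],
    [0.2,0,0,0,0,0,0],
    [0.2,0,0,0,0,0,0],
    [0.2,0,0,0,0,0,0],
  ],
)

```text
time: 99.6
tool_pos: [427.7, 75.3, 204.3]
tcp_rot: [-175.8, -6.8, -107.5]
ft_force: [0.4, -1.1, 0.0]
finger_gap: 51.0
grip_force: 0.0
```

```bash
python3 - <<'E'
from h import *
where(); t=r.snapshot("top");green(t,30);gold(t); s=r.snapshot("side");flapdepth(s)
for x in (t,s): [print(*a) for a in dishes(x)]
a=cv2.resize(t["color"][185:265,130:270],(770,440),interpolation=cv2.INTER_CUBIC)
cv2.imwrite("pics/fin.png",a)
E
```

```text
t 99.6 cab [-303.1   64. ] z 204.3 rot [-175.8   -6.8 -107.5] F [ 0.4 -1.1  0. ] gap 51.0
green 231 px [190.8 208. ] box [183 200  17  17] cab [-23.7 -62. ] r 66.4
green 202 px [164.8 211. ] box [157 204  18  16] cab [ 56.2 -42.4] r 70.4
green 204 px [160.3 237.5] box [153 229  17  17] cab [58.1 42.4] r 71.9
green 230 px [183.1 248.2] box [175 240  17  17] cab [-17.8  66.8] r 69.1
green 69 px [146.3 288.8] box [116 288  58   2] cab [ 77.6 206.3] r 220.4
green 18 px [179.5 288.6] box [175 288  10   2] cab [-24.9 192.8] r 194.4
gold nan nan 0
flap (-97, 0, 50) [-101.   -1.] 52.0 [173 176 184]
flap (-97, 0, 60) [-102.    3.] 60.0 [176 177 184]
flap (-97, 0, 70) [-102.    2.] 76.0 [175 177 181]
flap (-97, 18, 60) [-102.   17.] 63.0 [177 175 183]
flap (-97, -18, 60) [-100.  -18.] 63.0 [178 183 188]
84 [268.4 106.5] [ 825.  1216.5    8. ]h.py:47: RuntimeWarning: Mean of empty slice.
  v,u=np.nonzero(y>50); print("gold",u.mean().round(2),v.mean().round(2),len(u))
  ret = ret.dtype.type(ret / rcount)
```

View pics/fin.png

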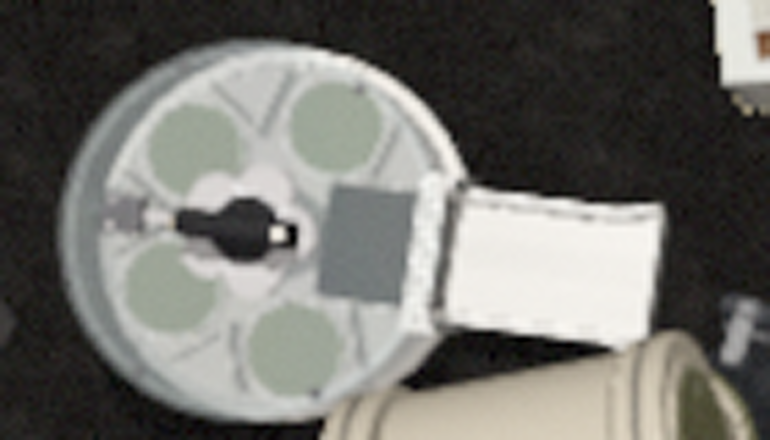

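The final view shows the black blank behind the shut flap, the dot pointing at the gate, and four dishes flat in the other four bays. The arm is clear.

```bash
python3 -c "
from bench import r
print(r.hand_in())"
```

```text
the job is handed in; nothing more can be done
None
```

All four green dishes are in their own bays, the carousel is parked with the blank behind the shut flap, and the job was handed in at about 100 s; no verdict was returned.

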